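# Stand up the sample bottles, load and index the turntable

## Robot

A 6-joint arm with a two-finger parallel gripper is mounted at the origin on the work surface. World frame = base frame: x ahead of the robot, y to its left, z up, the work surface at z = 0. Lengths are in mm, angles in rad, forces in N, time in s.
With the tool pointing down it reaches from about 400 to 925 mm from the base axis. Payload 12.5 kg.
Tool frame: the origin (TCP) lies at the very end of the fingers, on their centre line; the grasp point (between the pads) lies 19 mm behind it; z points along the fingers, y is the direction in which the jaws open and shut (so a half turn about z gives the same grasp; the last joint's range is limited). The gripper opens to 95 mm and grips with 3 to 60 N. Pads are 20 mm wide; open, the fingers measure 119 mm over their backs; the gripper's body (75 mm by 180 mm) begins 59 mm behind the grasp point.
Start: joints at [1.078, 0.491, 1.559, -0, 1.092, -0.106], TCP at [235.752, 578.85, 214.661] pointing down, gripper open.
Joint ranges: [-3.1, 3.1], [-0.84, 2.19], [0.05, 2.79], [-1.13, 4.28], [0.06, 2.93], [-2.69, 2.69]. Speed limits (rad/s): [2.22, 2.22, 2.79, 3.14, 3.14, 3.14].

## Interface

Orientations are given as [roll, pitch, yaw] about the fixed x, y, z axes, in that order (R = Rz(yaw) Ry(pitch) Rx(roll)).
In Python, from cell import env gives the robot as it stands.
- The arm moves only by the shell command python3 -m pendant 'ROWS'. ROWS is JSON, a list that holds one entry, the list of rows, each a list of 5 numbers: the opening, from 0 (shut) to 1 (fully open), then the shift along the tool's x, y, z in m, then the turn about the tool's z in rad. A call has exactly 8 rows; each row is the pose to reach, as a shift and turn from the pose commanded when the call began, along the tool's axes at that moment; what a row does not reach only later rows make up. A row lasts 1/10 s, in which the tool goes at most 50 mm and 8.59 degrees, less where a joint would pass 70% of its speed; a pose out of reach is approached as far as the arm can. A call with a gripper value outside its range is refused whole. The fingers move at their own pace and stop on an object; the grip force is fixed at half the most. Time passes only in rows, so rows that repeat a pose let the fingers close, or fill a call up. It gives the time, the measured TCP pose, the force and the opening at its end, in the units of the state.
- env.state(): the state, without advancing time (a new reading comes with each control period).
- env.read_camera(name): name is "scene" or "top" or "wrist"; returns a dict with "image" (400x640x3 uint8, blue, green, red), "range_z" (400x640 float32, mm along the optical axis (not along the pixel's ray), 0 where there is no reading), "fx", "fy", "cx", "cy" (pixels), "rvec" (rotation vector, rad) and "tvec" (3), from world to camera coordinates, as OpenCV has them; the wrist camera has in their place "tool_from_camera" (4x4, takes a point from camera to tool coordinates, whose origin is the TCP and whose axes are the flange's). Camera axes: x right, y down, z forward; pixel columns grow to the right and rows downward; lengths in mm; the calibration is good to about 2 mm. A picture is of the moment at which its call begins: read the wrist's pose just before it.
- env.job_done(): hands the job in, once; it reports no verdict.
The state is a dict: "t": time; "joints": joint angles; "qvel": joint speeds; "tau": joint torques, N m; "eef_pos": TCP position; "tcp_rot": TCP orientation; "ft_force": force on the tool from outside, world axes, zero at the start; "moment": the same for the moment, N m; "opening": opening from 0.0 (shut) to 1.0 (fully open).
Only numpy, scipy, OpenCV 4.12 (cv2) and the standard library are available. Lean on these libraries where they do the work, as an engineer would, in place of code of your own. Each camera call takes 0.05 s, during which the arm holds its last target. There are 200 camera calls.

## Task

The slim sample bottles lie on their sides in the deep grey tub: tip every one up so that they all stand on their bases on the tub's floor together before any leaves it. Then load the turntable with the bottles, caps up, and the squat white reference pot with the tall knob, each standing on the pad of a bay of its own, and only when all are loaded turn the table anticlockwise by its post until it is fully home at its detent stop, with everything still standing in its bay. Leave the other things on the bench where they are.

Things in the scene. Friction and masses are not known exactly. Their poses are not given: they have to be found in the camera images.
- tub: grey open-topped plastic tub fixed to the bench, 227 mm (x) by 238 mm (y) outside, walls and floor 6 mm thick, rim 96 mm above the bench (inside 90 mm deep, 215 x 226 mm). Origin under its centre on the bench. Flat floor ribs, 14 mm high, run along x from the -x wall to x = +37 mm and leave three lanes 46 mm wide, centred on y = -70, 0 and +70 mm; beyond x = +37 mm the floor is plain
- carousel: fixed round foot of the turntable, origin on the bench under the turntable's axis
- disc (a joint): turntable angle (rad), growing anticlockwise seen from above; it starts at 0 to 0.3 and ends firmly at the detent stop at 1.571; stays where it is left (friction about 1.3 N at the post)
- hub (a point): on the turntable's axis, at the height of the top face (30 mm above the bench); the disc is 270 mm in diameter, with a hub 34 mm wide and 13 mm above the face at its centre
- post_top (a point): centre of the top of the black round turning post, 20 mm in diameter, which stands 100 mm up from the disc (top 130 mm above the bench), 115 mm from the axis, on the rib between bay0 and bay3; it turns with the disc
- bay0 (a point): centre of bay 0 on the disc's top face, 72 mm from the axis (a dark round pad 60 mm wide marks it); four low radial ribs, 10 mm high, part the bays, which lie 90 degrees apart
- bay1 (a point): centre of bay 1 on the disc's top face, 72 mm from the axis (a dark round pad 60 mm wide marks it); four low radial ribs, 10 mm high, part the bays, which lie 90 degrees apart
- bay2 (a point): centre of bay 2 on the disc's top face, 72 mm from the axis (a dark round pad 60 mm wide marks it); four low radial ribs, 10 mm high, part the bays, which lie 90 degrees apart
- bay3 (a point): centre of bay 3 on the disc's top face, 72 mm from the axis (a dark round pad 60 mm wide marks it); four low radial ribs, 10 mm high, part the bays, which lie 90 degrees apart
- bottle0: slim square white plastic sample bottle: body 36 x 36 mm and 116 mm tall, a short neck, and a round white screw cap 28 mm in diameter from 126 to 150 mm; about 90 g, centre of mass about 62 mm from the base; origin at the centre of its base, z along it towards the cap. It starts lying in a lane of the tub with the cap towards the tub's +x end; None if absent
- bottle0_cap (a point): centre of the cap of bottle0, 138 mm from the centre of its base
- bottle1: slim square white plastic sample bottle: body 36 x 36 mm and 116 mm tall, a short neck, and a round white screw cap 28 mm in diameter from 126 to 150 mm; about 90 g, centre of mass about 62 mm from the base; origin at the centre of its base, z along it towards the cap. It starts lying in a lane of the tub with the cap towards the tub's +x end; None if absent
- bottle1_cap (a point): centre of the cap of bottle1, 138 mm from the centre of its base
- bottle2: slim square white plastic sample bottle: body 36 x 36 mm and 116 mm tall, a short neck, and a round white screw cap 28 mm in diameter from 126 to 150 mm; about 90 g, centre of mass about 62 mm from the base; origin at the centre of its base, z along it towards the cap. It starts lying in a lane of the tub with the cap towards the tub's +x end; None if absent
- bottle2_cap (a point): centre of the cap of bottle2, 138 mm from the centre of its base
- pot: squat round white lidded reference pot, 50 mm in diameter, with a tall round knob 20 mm in diameter on its lid, from 46 to 100 mm above its underside; about 140 g, bottom-heavy, standing on the bench between tub and turntable; origin at the centre of its underside, z up
- beaker: small glass beaker, 52 mm wide, 60 mm tall, between tub and turntable; leave it alone (origin at its underside)
- flask: conical glass flask, 84 mm wide at the foot, 128 mm tall, at the far edge; leave it alone (origin at its underside)
- reagent: amber reagent bottle, 68 mm wide, 160 mm tall, at the far edge; leave it alone (origin at its underside)
- dish: white dish, 90 mm wide, at the far edge; leave it alone (origin at its underside)
- brush: cleaning brush lying at the far edge; leave it alone (origin at its underside)
Not all that is in view belongs to the job. Leave any blue or orange look-alike of the bottle1 alone.

How it is judged (in metres and radians):
On the way, in this order (a step that is already met when the one before it is completed fails the run):
1. all bottles stand upright on the floor of the tub together, let go, the turntable not yet turned (angle between each of bottle0, bottle1, bottle2's own z axis and vertical below 0.12 rad and x of bottle0 in the frame of tub between -0.108 and 0.108 m and y of bottle0 in the frame of tub between -0.113 and 0.113 m and z of each of bottle0, bottle1, bottle2 in the frame of tub below 0.013 m and height (world z) of each of bottle0_cap, bottle1_cap, bottle2_cap above 0.1 m and linear speed of each of bottle0, bottle1, bottle2 below 0.03 m/s and x of bottle1 in the frame of tub between -0.108 and 0.108 m and y of bottle1 in the frame of tub between -0.113 and 0.113 m and x of bottle2 in the frame of tub between -0.108 and 0.108 m and y of bottle2 in the frame of tub between -0.113 and 0.113 m and contact force between each of bottle0, bottle1, bottle2 and the fingers below 0.3 N and value of joint disc below 0.5 rad), for 0.2 s.
2. all bottles and the pot stand on the turntable, one to a bay, let go, the turntable not yet turned (angle between each of bottle0, bottle1, bottle2, pot's own z axis and vertical below 0.12 rad and (horizontal distance between bottle0 and bay0 below 0.032 m or horizontal distance between bottle0 and bay1 below 0.032 m or horizontal distance between bottle0 and bay2 below 0.032 m or horizontal distance between bottle0 and bay3 below 0.032 m) and height (world z) of bottle0 between 0.024 and 0.036 m and linear speed of each of bottle0, bottle1, bottle2, pot below 0.03 m/s and height (world z) of each of bottle0_cap, bottle1_cap, bottle2_cap above 0.15 m and (horizontal distance between bottle1 and bay0 below 0.032 m or horizontal distance between bottle1 and bay1 below 0.032 m or horizontal distance between bottle1 and bay2 below 0.032 m or horizontal distance between bottle1 and bay3 below 0.032 m) and height (world z) of bottle1 between 0.024 and 0.036 m and (horizontal distance between bottle2 and bay0 below 0.032 m or horizontal distance between bottle2 and bay1 below 0.032 m or horizontal distance between bottle2 and bay2 below 0.032 m or horizontal distance between bottle2 and bay3 below 0.032 m) and height (world z) of bottle2 between 0.024 and 0.036 m and (horizontal distance between pot and bay0 below 0.032 m or horizontal distance between pot and bay1 below 0.032 m or horizontal distance between pot and bay2 below 0.032 m or horizontal distance between pot and bay3 below 0.032 m) and height (world z) of pot between 0.024 and 0.036 m and horizontal distance between each of bottle0, pot and bottle1 above 0.06 m and horizontal distance between each of bottle1, bottle0, pot and bottle2 above 0.06 m and horizontal distance between pot and bottle0 above 0.06 m and contact force between each of bottle0, bottle1, bottle2, pot and the fingers below 0.3 N and value of joint disc below 0.5 rad), for 0.2 s.
3. the turntable is home at its detent stop with bottles and pot standing in their bays (angle between each of bottle0, bottle1, bottle2, pot's own z axis and vertical below 0.12 rad and (horizontal distance between bottle0 and bay0 below 0.032 m or horizontal distance between bottle0 and bay1 below 0.032 m or horizontal distance between bottle0 and bay2 below 0.032 m or horizontal distance between bottle0 and bay3 below 0.032 m) and height (world z) of bottle0 between 0.024 and 0.036 m and linear speed of each of bottle0, bottle1, bottle2, pot below 0.03 m/s and height (world z) of each of bottle0_cap, bottle1_cap, bottle2_cap above 0.15 m and (horizontal distance between bottle1 and bay0 below 0.032 m or horizontal distance between bottle1 and bay1 below 0.032 m or horizontal distance between bottle1 and bay2 below 0.032 m or horizontal distance between bottle1 and bay3 below 0.032 m) and height (world z) of bottle1 between 0.024 and 0.036 m and (horizontal distance between bottle2 and bay0 below 0.032 m or horizontal distance between bottle2 and bay1 below 0.032 m or horizontal distance between bottle2 and bay2 below 0.032 m or horizontal distance between bottle2 and bay3 below 0.032 m) and height (world z) of bottle2 between 0.024 and 0.036 m and (horizontal distance between pot and bay0 below 0.032 m or horizontal distance between pot and bay1 below 0.032 m or horizontal distance between pot and bay2 below 0.032 m or horizontal distance between pot and bay3 below 0.032 m) and height (world z) of pot between 0.024 and 0.036 m and horizontal distance between each of bottle0, pot and bottle1 above 0.06 m and horizontal distance between each of bottle1, bottle0, pot and bottle2 above 0.06 m and horizontal distance between pot and bottle0 above 0.06 m and value of joint disc above 1.52 rad), for 0.2 s.
At the end, for the whole second after the job is handed in: every bottle, and the pot, stands upright (within 7 degrees) on the turntable, its base centre within 32 mm of a bay's centre, no two in one bay, released and at rest, and the turntable is within 3 degrees of its detent stop (all of step 3 and contact force between each of bottle0, bottle1, bottle2, pot and the fingers below 0.3 N); the robot touches nothing.
It fails at once if something else on the bench is shifted by more than 4 cm (distance of any of beaker, flask, reagent, dish, brush from where it was at the start of the episode above 0.04 m).
Of bottle0, bottle1, bottle2 only 2 to 3 are there at a start; the rules pass over those that are not, and their reading is None.
At some moment in a run one of pot may be knocked a few centimetres aside while the robot is not near it.
Once in a run the grip may slacken for a moment while it holds something.
It also fails if it takes over 210 s, if anything falls off the work surface, if the arm or the gripper's body presses on something with over 40 N, if the wrist force passes 120 N, or if a joint passes its speed limit or range.

## Working session

There is one attempt and no reset: what is moved stays moved. The work goes in short steps, Python scripts to look and compute and a shell command to move; the robot and the scene stay as the last step left them, time stands still between calls to the robot, and variables do not carry over. Pictures are saved under pics/ and viewed, about 12 in all and at most 16, crops included, and the job is handed in when it is done.

```bash
ls; mkdir -p pics; cat > h.py <<'E'
import numpy as np, cv2
from cell import env
def cam(name):
    s=env.state(); c=env.read_camera(name); 
    if name=='wrist':
        T=np.eye(4); T[:3,:3]=rot(s['tcp_rot']); T[:3,3]=s['eef_pos']
        c['W']=T@np.array(c['tool_from_camera'])
    else:
        R=cv2.Rodrigues(np.array(c['rvec'],float))[0]; W=np.eye(4); W[:3,:3]=R.T; W[:3,3]=-R.T@np.array(c['tvec'],float).ravel(); c['W']=W
    return c
def rot(rpy):
    from scipy.spatial.transform import Rotation as Ro
    return Ro.from_euler('xyz',rpy).as_matrix()
def cloud(c):
    z=c['range_z']; v,u=np.mgrid[:z.shape[0],:z.shape[1]]
    p=np.stack([(u-c['cx'])/c['fx']*z,(v-c['cy'])/c['fy']*z,z],-1)
    P=p@c['W'][:3,:3].T+c['W'][:3,3]; P[z==0]=np.nan; return P
def save(name,fn):
    c=cam(name); cv2.imwrite(f'pics/{fn}.png',c['image']); np.savez(f'pics/{fn}.npz',P=cloud(c),img=c['image'],W=c['W'],K=[c['fx'],c['fy'],c['cx'],c['cy']]); return c
E
python3 - <<'E'
from h import *
s=env.state(); print(s); save('top','t0'); save('scene','s0')
E
```

```text
pics
{'t': 0.0, 'joints': array([ 1.07838426e+00,  4.91605141e-01,  1.55946705e+00, -1.14989723e-06,
        1.09170549e+00, -1.05618493e-01]), 'qvel': array([-0.00035665,  0.00036739,  0.00045883, -0.00096292, -0.00027794,
       -0.00032987]), 'tau': array([ 1.53056619e-03, -6.12660885e+01, -2.58183771e+01,  6.93124649e-02,
        4.81517392e-02, -1.03110629e-04]), 'eef_pos': array([235.63240007, 578.6065455 , 214.02737414]), 'tcp_rot': array([-3.14041412e+00, -1.23914105e-04,  2.75479954e+00]), 'ft_force': array([-0.72006344, -0.71609309,  0.61267106]), 'moment': array([-0.02214313,  0.00447317, -0.03075184]), 'opening': 1.0040746447959004}
```

View pics/t0.png

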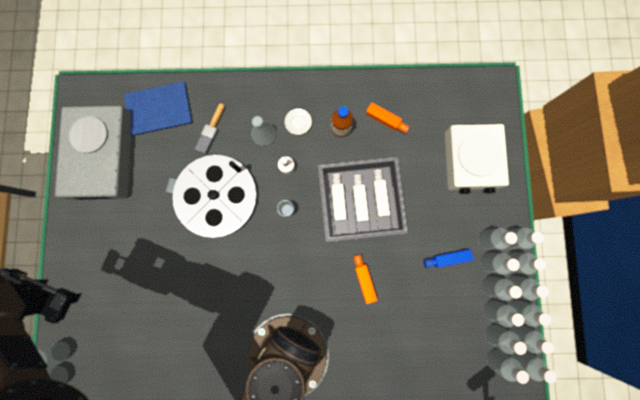

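View pics/s0.png

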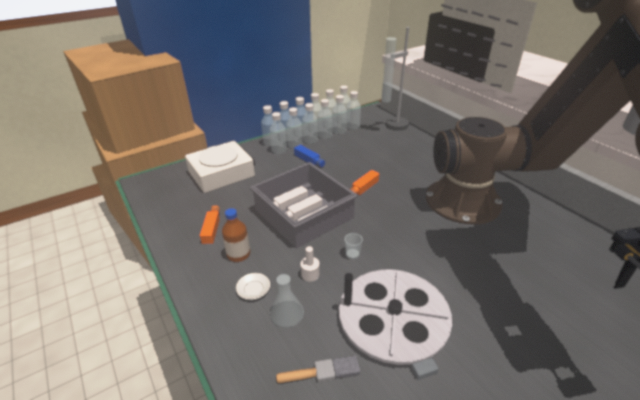

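The top view shows three white bottles in the tub at (338,197), (360,197) and (382,193), with caps towards the top of the image. The pot is at (286,163) and the beaker at (286,208). The turntable hub is at (213,195) with its post near (237,167). The coloured bottles lie outside the tub and are look-alikes.

```bash
python3 - <<'E'
from h import *
d=np.load('pics/t0.npz'); P=d['P']; img=d['img']
print(d['K'],d['W'].round(3).tolist())
for n,(u,v) in dict(b0=(338,205),b0c=(336,178),b1=(361,205),b1c=(359,182),b2=(382,200),b2c=(380,174),pot=(286,163),beaker=(286,208),hub=(213,195),post=(234,165),post2=(240,169),reag=(342,122),flask=(263,131),disc=(213,165)).items(): print(n,P[v,u].round(0))
# tub rim cloud
x,y,z=P[...,0],P[...,1],P[...,2]
sub=np.zeros(z.shape,bool); sub[150:250,310:415]=1
m=sub&(z>88)&(z<104); print('rim',np.nanpercentile(x[m],[1,50,99]),np.nanpercentile(y[m],[1,50,99]),m.sum())
m1=m.copy(); pts=np.stack([x[m],y[m]],-1).astype(np.float32); print(cv2.minAreaRect(pts))
# bottles
m=sub&(z>20)&(z<70)&(img.min(-1)>150); n,l,st,ce=cv2.connectedComponentsWithStats(m.astype(np.uint8))
for i in range(1,n):
    if st[i,4]>60:
        q=np.stack([x[l==i],y[l==i]],-1).astype(np.float32); print(st[i],cv2.minAreaRect(q),np.median(z[l==i]))
# post
sub=np.zeros(z.shape,bool); sub[145:250,160:270]=1
m=sub&(z>115)&(z<145); print('post',np.nanmedian(x[m]),np.nanmedian(y[m]),m.sum())
m=sub&(z>24)&(z<36); q=np.stack([x[m],y[m]],-1).astype(np.float32); print('disc',cv2.minEnclosingCircle(q), q.mean(0))
m=sub&(z>24)&(z<36)&(img.max(-1)<60); n,l,st,ce=cv2.connectedComponentsWithStats(m.astype(np.uint8))
for i in range(1,n):
    if st[i,4]>40: print('pad',st[i,4],x[l==i].mean(),y[l==i].mean())
sub[:]=0; sub[145:185,270:300]=1
m=sub&(z>80)&(z<115);print('knob',x[m].mean(),y[m].mean(),m.sum())
m=sub&(z>30)&(z<60);print('potlid',x[m].mean(),y[m].mean(),m.sum())
cv2.imwrite('pics/c0.png',cv2.resize(img[140:250,160:420],None,fx=3,fy=3,interpolation=cv2.INTER_CUBIC))
E
```

```text
[373.68118129 373.68118129 324.06891255 197.73723553] [[-0.017, -0.991, 0.134, 334.215], [-1.0, 0.018, 0.005, -133.074], [-0.008, -0.133, -0.991, 1231.056], [0.0, 0.0, 0.0, 1.0]]
b0 [ 470. -171.   43.]
b0c [ 559. -166.   37.]
b1 [ 469. -245.   40.]
b1c [ 545. -241.   35.]
b2 [ 484. -312.   44.]
b2c [ 570. -310.   36.]
pot [600. -10.  88.]
beaker [468.  -0.   5.]
hub [508. 227.  54.]
post [588. 143. 128.]
post2 [590. 141.  57.]
reag [ 719. -187.  117.]
flask [711.  66.  70.]
disc [611. 236.  34.]
rim [358.17763541 480.89610431 609.40774818] [-374.13425934 -243.78334861 -112.76690535] 1279
((484.9079895019531, -244.0765380859375), (241.083740234375, 251.70855712890625), 4.970059871673584)
[374 170  16  46 503] ((509.9328918457031, -310.85772705078125), (149.1240234375, 36.55546951293945), 5.023344993591309) 40.4039210341175
[332 174  15  47 481] ((499.7417907714844, -173.04620361328125), (150.2946014404297, 35.87757110595703), 3.995020866394043) 40.34449437631656
[354 175  15  46 489] ((495.3277587890625, -243.20175170898438), (149.5026397705078, 36.06257247924805), 4.579862117767334) 40.46685318734785
post 593.4835451978454 149.48558142554614 37
disc ((530.0624389648438, 238.700439453125), 153.91407775878906) [509.27396 231.45924]
pad 169 583.626405691188 233.09333341232292
pad 172 510.7830023835379 304.36351398487596
pad 166 511.7510742914785 160.55312651396366
pad 174 439.6790829619706 232.14109755017668
knob 606.8609990919934 -5.330892352613351 39
potlid 603.325764845533 -6.998799788097056 137
```

View pics/c0.png

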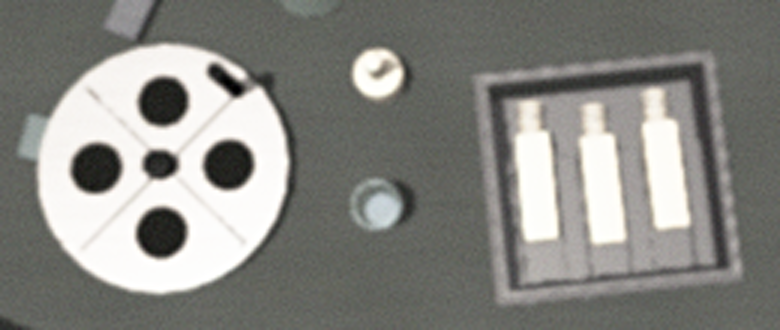

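```bash
cat >> h.py <<'E'
def go(x,y,z,yaw=None):
    s=env.state(); R=rot(s['tcp_rot']); d=R.T@(np.array([x,y,z])-s['eef_pos'])/1000
    t=0 if yaw is None else -((yaw-s['tcp_rot'][2]+np.pi)%(2*np.pi)-np.pi)
    print('shift',d.round(4),'turn',round(t,3),'| now',s['eef_pos'].round(1),'yaw',round(s['tcp_rot'][2],3),'F',s['ft_force'].round(1),'op',round(s['opening'],3),'t',round(s['t'],1))
E
python3 - <<'E'
from h import *
go(500,-243,280,3.22)
E
```

```text
shift [-0.5548 -0.6613 -0.0653] turn -0.465 | now [235.6 578.6 214.1] yaw 2.755 F [-0.2  0.1 -0.2] op 1.003 t 0.1
```

```bash
python3 -m pendant '[[[1,-0.028,-0.033,-0.004,0],[1,-0.056,-0.066,-0.012,0],[1,-0.084,-0.1,-0.02,0],[1,-0.112,-0.133,-0.028,0],[1,-0.14,-0.166,-0.036,0],[1,-0.168,-0.2,-0.044,0],[1,-0.196,-0.234,-0.052,0],[1,-0.225,-0.268,-0.06,0]]]'
python3 -m pendant '[[[1,-0.028,-0.033,0,0],[1,-0.056,-0.066,0,0],[1,-0.084,-0.1,0,0],[1,-0.112,-0.133,0,0],[1,-0.14,-0.166,0,0],[1,-0.168,-0.2,0,0],[1,-0.196,-0.234,0,0],[1,-0.225,-0.268,0,0]]]'
python3 -m pendant '[[[1,-0.03,-0.035,0,-0.05],[1,-0.06,-0.07,0,-0.15],[1,-0.09,-0.105,0,-0.25],[1,-0.105,-0.125,-0.005,-0.35],[1,-0.105,-0.125,-0.005,-0.45],[1,-0.105,-0.125,-0.005,-0.465],[1,-0.105,-0.125,-0.005,-0.465],[1,-0.105,-0.125,-0.005,-0.465]]]'
python3 - <<'E'
from h import *
go(500,-243,280,3.22); save('wrist','w1')
E
```

```text
t: 0.9
eef_pos: [343.0, 244.1, 274.9]
tcp_rot: [3.142, -0.0, 2.755]
ft_force: [1.2, 0.5, 0.6]
opening: 1.002
t: 1.7
eef_pos: [450.3, -89.2, 274.6]
tcp_rot: [3.141, -0.0, 2.755]
ft_force: [1.1, 1.2, -0.5]
opening: 1.001
t: 2.5
eef_pos: [500.3, -242.1, 279.6]
tcp_rot: [3.141, -0.0, -3.065]
ft_force: [-0.1, 0.3, -0.1]
opening: 1.002
shift [ 0.0004 -0.0009 -0.0004] turn -0.002 | now [ 500.3 -242.1  279.6] yaw -3.065 F [-0.1  0.3 -0.1] op 1.002 t 2.5
```

View pics/w1.png

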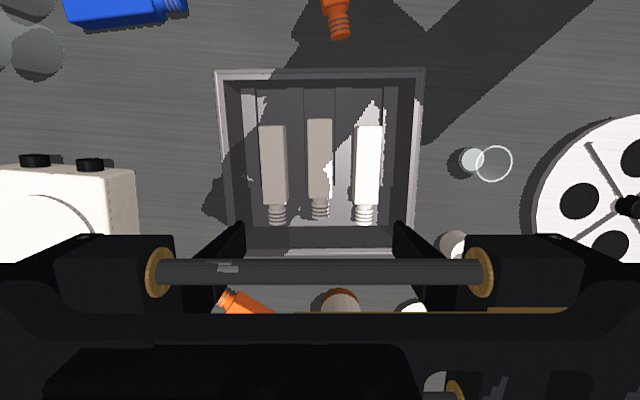

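The wrist view shows all three caps, at about (277,213), (320,208) and (364,213), with the image axes lined up with the tub.

```bash
python3 - <<'E'
from h import *
d=np.load('pics/w1.npz'); P=d['P']; img=d['img']
x,y,z=P[...,0],P[...,1],P[...,2]
sub=np.zeros(z.shape,bool); sub[90:230,225:410]=1
m=sub&(z>29)&(z<70); n,l,st,ce=cv2.connectedComponentsWithStats(m.astype(np.uint8))
for i in range(1,n):
    if st[i,4]>300:
        q=np.stack([x[l==i],y[l==i]],-1).astype(np.float32); print(st[i],cv2.minAreaRect(q),np.percentile(z[l==i],[50,95]))
        for c in [(l==i)]:
            xs=x[c]; k=xs>np.percentile(xs,85); print('cap end x',np.percentile(xs,98),'y',np.median(y[c][k]), 'z', np.percentile(z[c][k],80),'base',np.percentile(xs,2),np.median(y[c][xs<np.percentile(xs,30)]))
m=(z>90)&(z<100)&(np.abs(x-485)<150)&(np.abs(y+244)<150); q=np.stack([x[m],y[m]],-1).astype(np.float32); print(cv2.minAreaRect(q))
for v,u in [(100,232),(180,232),(78,320),(180,415),(100,415),(248,320),(150,345)]: print(u,v,P[v,u].round(1))
E
```

```text
[ 231   90   19  140 1099] ((495.4384765625, -354.6932373046875), (207.32342529296875, 1.524840235710144), 5.054708480834961) [50.3037336  68.26259841]
cap end x 586.6903737229826 y -348.1012053102503 z 58.75831341280307 base 397.1082996467099 -361.35371405046783
[ 391   90   17  140 1090] ((477.0513916015625, -129.48741149902344), (205.8291473388672, 1.4883583784103394), 4.868144512176514) [50.15392032 68.23839247]
cap end x 561.6376666057412 y -123.19772170090786 z 59.756416735279686 base 379.40605928488594 -136.1982818100189
[ 307  119   25  101 2287] ((497.12109375, -241.7815399169922), (149.8612823486328, 34.881103515625), 4.998863220214844) [43.21541663 44.70645091]
cap end x 567.0276580677307 y -236.53180814046493 z 38.94263979924919 base 424.55368189961865 -245.95339390974937
[ 258  126   30  100 2345] ((511.39678955078125, -308.92327880859375), (149.11203002929688, 36.3975715637207), 5.083412170410156) [43.1792116  44.75975422]
cap end x 581.1493505452943 y -302.5026684200707 z 39.13263204981988 base 439.16197028650924 -312.4719773713812
[ 353  126   29  100 2347] ((501.06927490234375, -171.13002014160156), (149.58242797851562, 36.52417755126953), 3.667499542236328) [43.14345501 44.6850445 ]
cap end x 570.8334712551472 y -168.83564340833098 z 39.07656081943029 base 428.64603259074073 -175.7549127230294
((485.409423828125, -242.10211181640625), (240.70896911621094, 252.36456298828125), 5.154116153717041)
232 100 [ 407.9 -363.    62.6]
232 180 [ 507.9 -353.8   93.7]
320 78 [ 377.6 -250.    96.7]
415 180 [ 489.4 -119.3   96.2]
415 100 [ 393.5 -135.8   99. ]
320 248 [ 592.9 -233.3   95.8]
345 150 [ 464.  -205.2   22.6]
```

```bash
python3 - <<'E'
from h import *
go(574,-235,60,np.pi+0.087)
E
```

```text
shift [-0.0739  0.0014  0.2197] turn -0.01 | now [ 500.4 -242.1  279.7] yaw -3.064 F [-0.9  0.1 -0.4] op 0.998 t 2.5
```

```bash
python3 -m pendant '[[[0.5,-0.037,0.001,0.03,-0.01],[0.5,-0.074,0.001,0.06,-0.01],[0.5,-0.074,0.001,0.1,-0.01],[0.5,-0.074,0.001,0.14,-0.01],[0.5,-0.074,0.001,0.18,-0.01],[0.5,-0.074,0.001,0.21,-0.01],[0.5,-0.074,0.001,0.22,-0.01],[0.5,-0.074,0.001,0.22,-0.01]]]'
python3 -m pendant '[[[0.5,0,0,0.02,0],[0.5,0,0,0.038,0],[0.5,0,0,0.038,0],[0,0,0,0.038,0],[0,0,0,0.038,0],[0,0,0,0.038,0],[0,0,0,0.038,0],[0,0,0,0.038,0]]]'
python3 - <<'E'
from h import *
go(574,-235,21,np.pi+0.087);print(env.state()['moment'])
E
```

```text
t: 3.35
eef_pos: [573.9, -235.4, 58.9]
tcp_rot: [3.14, -0.002, -3.054]
ft_force: [0.5, 0.5, 0.4]
opening: 0.5
t: 4.15
eef_pos: [574.8, -236.1, 22.4]
tcp_rot: [-3.141, 0.002, -3.053]
ft_force: [2.2, 0.2, 3.8]
opening: 0.273
shift [0.0007 0.0012 0.0014] turn 0.001 | now [ 574.8 -236.1   22.4] yaw -3.053 F [2.2 0.2 3.8] op 0.273 t 4.2
[ 0.12156349 -0.39760722 -0.01232415]
```

```bash
python3 -m pendant '[[[0,0.001,0,-0.006,0],[0,0.002,0,-0.013,0],[0,0.004,0,-0.02,0],[0,0.006,0,-0.028,0],[0,0.009,0,-0.036,0],[0,0.0127,0,-0.044,0],[0,0.0127,0,-0.044,0],[0,0.0127,0,-0.044,0]]]'
python3 - <<'E'
from h import *
go(574,-235,21,np.pi+0.087);print(env.state()['moment']);save('wrist','w2')
d=np.load('pics/w2.npz');P=d['P']
cv2.imwrite('pics/w2c.png',d['img'][100:400,160:480])
for k in range(60,400,12): print(k,P[k,320].round(0))
E
```

```text
t: 4.95
eef_pos: [561.4, -237.1, 65.9]
tcp_rot: [-3.141, 0.0, -3.053]
ft_force: [-0.8, -0.4, -1.1]
opening: 0.278
shift [-0.0127  0.001   0.0449] turn 0.001 | now [ 561.4 -237.1   65.9] yaw -3.053 F [-0.8 -0.4 -1.1] op 0.278 t 5.0
[ 0.05200251 -0.1080445   0.0053311 ]
60 [ 459. -245.   74.]
72 [ 465. -245.   74.]
84 [ 471. -244.   75.]
96 [ 477. -244.   75.]
108 [ 483. -243.   76.]
120 [ 490. -243.   77.]
132 [ 496. -242.   79.]
144 [ 502. -242.   79.]
156 [ 509. -241.   80.]
168 [ 516. -240.   80.]
180 [ 523. -240.   79.]
192 [ 530. -239.   76.]
204 [ 537. -239.   80.]
216 [ 543. -238.   81.]
228 [ 551. -237.   82.]
240 [ 589. -234.    8.]
252 [ 593. -233.   24.]
264 [ 533. -239.  161.]
276 [ 536. -239.  162.]
288 [ 593. -234.   77.]
300 [ 593. -234.   90.]
312 [ 541. -239.  172.]
324 [ 536. -239.  182.]
336 [ 537. -239.  185.]
348 [ 536. -239.  189.]
360 [ 538. -239.  191.]
372 [ 537. -239.  194.]
384 [nan nan nan]
396 [nan nan nan]
```

View pics/w2.png

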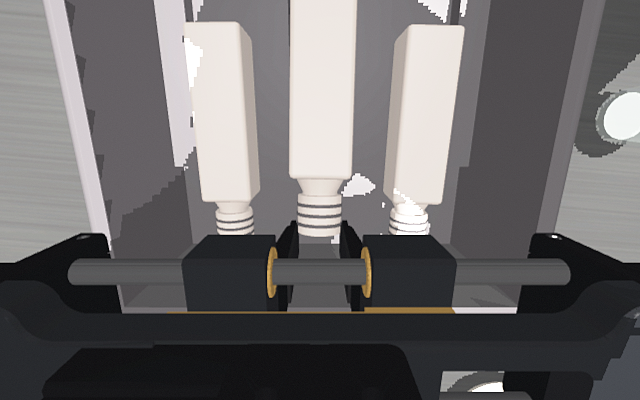

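The bottle came up almost rigid, drooping about 7°, so the pads resist pivoting. I'll ease the grip with a near-contact opening command and let gravity swing the base down.

```bash
cat >> h.py <<'E'
def tilt(u=320,v0=40,v1=175,n='wrist'):
    c=cam(n); P=cloud(c)
    s=env.state(); e=s['eef_pos']; a=np.array([np.cos(s['tcp_rot'][2]),np.sin(s['tcp_rot'][2]),0])
    q=P[v0:v1,u-6:u+7].reshape(-1,3); q=q[~np.isnan(q[:,0])]; q=q[(q[:,2]>e[2]-140)&(q[:,2]<e[2]+40)]
    X=-(q-e)@a; Z=q[:,2]
    k=np.polyfit(X,Z,1); print('tilt deg',np.degrees(np.arctan(k[0])).round(1),'resid',np.std(Z-np.polyval(k,X)).round(1),'op',round(s['opening'],3),'F',s['ft_force'].round(1),'M',s['moment'].round(2))
E
python3 -c "
from h import *
tilt()"
python3 -m pendant '[[[0.2,0,0,0,0],[0.24,0,0,0,0],[0.25,0,0,0,0],[0.25,0,0,0,0],[0.26,0,0,0,0],[0.26,0,0,0,0],[0.26,0,0,0,0],[0.26,0,0,0,0]]]'
python3 -c "
from h import *
tilt()"
```

```text
tilt deg 8.2 resid 0.6 op 0.277 F [-0.2  0.4 -0.8] M [ 0.09 -0.07  0.08]
t: 5.85
eef_pos: [561.4, -237.0, 65.6]
tcp_rot: [3.142, 0.0, -3.053]
ft_force: [0.1, -0.2, -1.0]
opening: 0.274
tilt deg 8.1 resid 0.6 op 0.274 F [ 0.1  0.8 -0.9] M [ 0.01 -0.06 -0.  ]
```

```bash
for k in 1; do python3 -m pendant '[[[0.265,0,0,0,0],[0.265,0,0,0,0],[0.27,0,0,0,0],[0.27,0,0,0,0],[0.27,0,0,0,0],[0.27,0,0,0,0],[0.27,0,0,0,0],[0.27,0,0,0,0]]]'; done
python3 -c "
from h import *
tilt()"
python3 -m pendant '[[[0.275,0,0,0,0],[0.275,0,0,0,0],[0.275,0,0,0,0],[0.275,0,0,0,0],[0.275,0,0,0,0],[0.275,0,0,0,0],[0.275,0,0,0,0],[0.275,0,0,0,0]]]'
python3 -c "
from h import *
tilt()"
```

```text
t: 6.7
eef_pos: [561.5, -237.0, 65.6]
tcp_rot: [3.141, 0.0, -3.053]
ft_force: [0.3, 0.1, -0.9]
opening: 0.278
tilt deg 8.0 resid 0.6 op 0.278 F [ 0.9  0.1 -0.9] M [ 0.05 -0.05 -0.05]
t: 7.55
eef_pos: [561.5, -237.0, 65.6]
tcp_rot: [3.141, 0.0, -3.053]
ft_force: [0.5, -0.4, -0.6]
opening: 0.282
tilt deg 8.6 resid 0.6 op 0.28 F [-0.2  0.6 -0.7] M [ 0.13 -0.04 -0.  ]
```

```bash
python3 -m pendant '[[[0.28,0,0,0,0],[0.28,0,0,0,0],[0.28,0,0,0,0],[0.28,0,0,0,0],[0.28,0,0,0,0],[0.28,0,0,0,0],[0.28,0,0,0,0],[0.28,0,0,0,0]]]'
python3 -c "
from h import *
tilt()"
python3 -m pendant '[[[0.285,0,0,0,0],[0.285,0,0,0,0],[0.285,0,0,0,0],[0.285,0,0,0,0],[0.285,0,0,0,0],[0.285,0,0,0,0],[0.285,0,0,0,0],[0.285,0,0,0,0]]]'
python3 -c "
from h import *
tilt()"
```

```text
t: 8.4
eef_pos: [561.5, -237.0, 65.6]
tcp_rot: [3.142, 0.0, -3.053]
ft_force: [-0.8, 0.5, -0.9]
opening: 0.282
tilt deg 17.0 resid 0.7 op 0.278 F [-0.2  0.7 -1.2] M [ 0.09 -0.03  0.03]
t: 9.25
eef_pos: [561.4, -237.0, 65.6]
tcp_rot: [3.141, 0.0, -3.053]
ft_force: [-0.0, 0.2, 0.0]
opening: 0.287
tilt deg 17.0 resid 0.7 op 0.289 F [ 0.8 -0.5 -0.8] M [ 0.05 -0.04 -0.04]
```

At a 0.28 command the bottle pivots freely until its base rests on the floor at 17°. I'll carry on along the arc.

```bash
python3 -m pendant '[[[0.28,0.006,0,-0.011,0],[0.28,0.0128,0,-0.022,0],[0.28,0.021,0,-0.032,0],[0.28,0.0293,0,-0.042,0],[0.28,0.039,0,-0.0505,0],[0.28,0.0489,0,-0.0583,0],[0.28,0.0489,0,-0.0583,0],[0.28,0.0489,0,-0.0583,0]]]'
python3 -c "
from h import *
tilt(); save('wrist','w3')"

```

```text
t: 10.1
eef_pos: [512.7, -241.5, 124.2]
tcp_rot: [-3.141, 0.001, -3.054]
ft_force: [0.3, -0.0, -1.2]
opening: 0.283
tilt deg 46.0 resid 7.8 op 0.285 F [ 0.8  0.2 -1.1] M [-0.02 -0.07 -0.01]
```

View pics/w3.png

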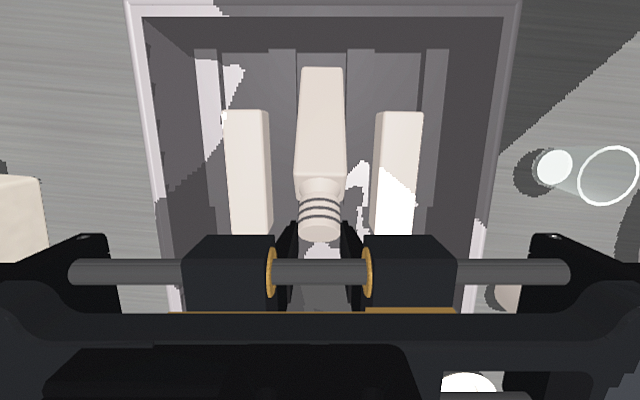

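Bottle 1 (cap at (320,225)) is tilted about 50° and its base is on the floor of its lane. Continuing the arc.

```bash
python3 -m pendant '[[[0.28,0.011,0,-0.0065,0],[0.28,0.0222,0,-0.0125,0],[0.28,0.034,0,-0.0175,0],[0.28,0.0464,0,-0.0215,0],[0.28,0.059,0,-0.024,0],[0.28,0.0714,0,-0.025,0],[0.28,0.0714,0,-0.025,0],[0.28,0.0714,0,-0.025,0]]]'
python3 -c "
from h import *
tilt(); save('wrist','w4'); P=np.load('pics/w4.npz')['P']
for v in range(60,250,12): print(v,P[v,320].round(0),end=';')
go(450,-245,150)"

```

```text
t: 11.0
eef_pos: [441.8, -248.4, 150.5]
tcp_rot: [-3.139, 0.003, -3.054]
ft_force: [2.0, 0.3, 11.7]
opening: 0.285
tilt deg 8.5 resid 23.8 op 0.278 F [ 2.4  0.6 10.6] M [ 0.2  -0.43 -0.04]
60 [ 308. -259.    2.];72 [ 319. -258.    2.];84 [ 331. -257.    3.];96 [ 343. -256.    3.];108 [ 355. -255.    1.];120 [ 369. -254.   95.];132 [ 378. -253.   97.];144 [ 390. -252.   54.];156 [ 398. -251.   80.];168 [ 405. -251.  101.];180 [ 412. -250.  118.];192 [ 418. -250.  128.];204 [ 424. -249.  141.];216 [ 428. -249.  155.];228 [ 434. -248.  159.];240 [ 444. -248.  155.];shift [-0.0083  0.0027  0.0005] turn 0 | now [ 442.  -248.4  150.4] yaw -3.054 F [ 2.9  0.  11.5] op 0.281 t 11.1
```

View pics/w4.png

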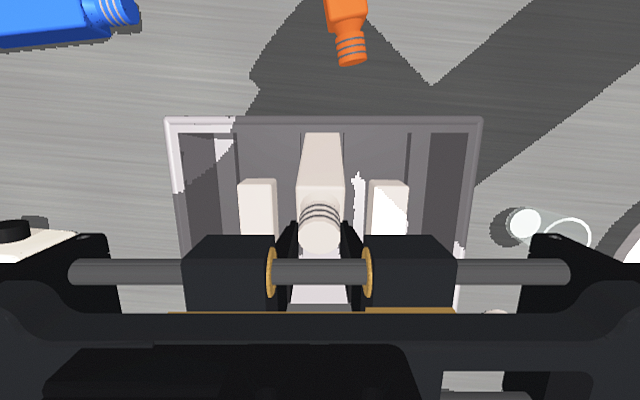

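Bottle 1 is at about 71°, pressed slightly onto the floor, with its back edge close to the -x wall. I'll lift a little, swing it the rest of the way up, then settle it.

```bash
python3 -m pendant '[[[0.28,0,0,-0.004,0],[0.28,0.004,0,-0.006,0],[0.28,0.012,0,-0.006,0],[0.28,0.02,0,-0.006,0],[0.28,0.028,0,-0.006,0],[0.28,0.034,0,-0.006,0],[0.28,0.034,0,-0.006,0],[0.28,0.034,0,-0.004,0]]]'
python3 -c "
from h import *
save('wrist','w5'); P=np.load('pics/w5.npz')['P']
for v in range(120,256,8): print(v,P[v,320].round(0),end=';')
go(405,-250,150)"

```

```text
t: 11.9
eef_pos: [408.0, -251.0, 153.5]
tcp_rot: [-3.141, 0.001, -3.054]
ft_force: [-0.6, 2.1, 19.5]
opening: 0.283
120 [ 333. -256.    3.];128 [ 342. -256.    2.];136 [ 351. -255.    1.];144 [ 359. -254.    2.];152 [ 368. -253.    2.];160 [ 366. -254.   94.];168 [ 373. -253.   96.];176 [ 384. -252.   71.];184 [ 386. -252.   98.];192 [ 388. -252.  118.];200 [ 392. -252.  126.];208 [ 393. -251.  141.];216 [ 395. -251.  155.];224 [ 399. -251.  158.];232 [ 404. -251.  159.];240 [ 409. -250.  158.];248 [ 415. -250.  158.];shift [0.0033 0.0013 0.0035] turn 0 | now [ 408.4 -251.1  153.5] yaw -3.054 F [1.1 0.8 8.5] op 0.28 t 11.9
```

```bash
python3 -m pendant '[[[0.28,0.004,0,0,0],[0.28,0.008,0,0,0],[0.28,0.011,0,0,0],[0.28,0.011,0,0,0],[0.28,0.011,0,0,0],[0.28,0.011,0,0,0],[0.28,0.011,0,0,0],[0.28,0.011,0,0,0]]]'
python3 -c "
from h import *
save('wrist','w5'); P=np.load('pics/w5.npz')['P']
for v in range(176,256,8): print(v,P[v,320].round(0),end=';')
go(405,-250,150)"

```

```text
t: 12.75
eef_pos: [396.9, -251.6, 152.9]
tcp_rot: [-3.142, 0.0, -3.053]
ft_force: [0.2, -0.3, 3.3]
opening: 0.283
176 [ 368. -253.   94.];184 [ 375. -253.   97.];192 [ 379. -252.  105.];200 [ 381. -252.  124.];208 [ 384. -252.  136.];216 [ 384. -252.  153.];224 [ 387. -252.  158.];232 [ 393. -251.  158.];240 [ 399. -251.  157.];248 [ 404. -250.  157.];shift [-0.0082  0.0009  0.0029] turn 0 | now [ 396.9 -251.6  152.9] yaw -3.053 F [-0.1  1.   3.6] op 0.284 t 12.8
```

```bash
python3 -m pendant '[[[0.3,0,0,0,0],[0.33,0,0,0,0],[0.4,0,0,0,0],[0.5,0,0,0,0],[0.5,0,0,0,0],[0.5,0,0,-0.03,0],[0.5,0,0,-0.07,0],[0.5,0,0,-0.1,0]]]'
python3 -c "
from h import *
save('wrist','w6'); P=np.load('pics/w6.npz')['P']
m=(P[...,2]>140)&(P[...,2]<165)&(np.abs(P[...,0]-400)<60)&(np.abs(P[...,1]+250)<60); print(m.sum(),np.nanmean(P[m],0),P[m].max(0),P[m].min(0))
go(405,-250,150)"

```

```text
t: 13.6
eef_pos: [396.8, -251.6, 254.8]
tcp_rot: [-3.141, 0.001, -3.053]
ft_force: [0.6, -0.1, 0.4]
opening: 0.501
678 [ 394.71349868 -248.58772987  156.22206655] [ 410.22919048 -234.58900611  159.68864915] [ 382.48048496 -262.18845499  140.0463762 ]
shift [-0.0067  0.0024  0.1088] turn 0 | now [ 398.  -252.5  258.8] yaw -3.053 F [-0.  -0.4  4.3] op 0.495 t 13.7
```

View pics/w6.png

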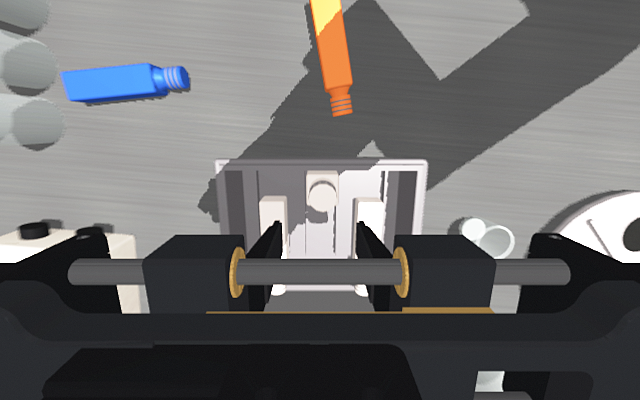

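Bottle 1 stands upright, with its cap at (321,193) (about x=396, y=-249, top 156 mm). Next is bottle 0, the one at higher y.

```bash
python3 - <<'E'
from h import *
go(571.5,-166.5,60,np.pi+0.083)
E
```

```text
shift [-0.1795  0.0713  0.1993] turn 0.005 | now [ 398.  -252.5  258.8] yaw -3.053 F [-0.  -0.4  4.3] op 0.495 t 13.7
```

```bash
python3 -m pendant '[[[0.5,-0.04,0.02,0,0],[0.5,-0.085,0.04,0,0],[0.5,-0.13,0.06,0.02,0],[0.5,-0.165,0.07,0.06,0],[0.5,-0.18,0.0705,0.105,0],[0.5,-0.18,0.0705,0.15,0],[0.5,-0.18,0.0705,0.19,0],[0.5,-0.18,0.0705,0.194,0]]]'
python3 - <<'E'
from h import *
go(571.5,-166.5,21,np.pi+0.083)
E
```

```text
t: 14.45
eef_pos: [567.7, -164.4, 54.3]
tcp_rot: [3.138, -0.007, -3.053]
ft_force: [-0.1, -0.3, -0.4]
opening: 0.498
shift [-0.0039 -0.0025  0.0333] turn 0.005 | now [ 567.7 -164.4   54.3] yaw -3.053 F [-0.1 -0.3 -0.4] op 0.498 t 14.4
```

```bash
python3 -m pendant '[[[0.5,0,0,0.005,0],[0.5,0,0,0.005,0],[0.5,0,0,0.005,0],[0.5,0,0,0.005,0],[0.5,0,0,0.005,0],[0.5,0,0,0.005,0],[0.5,0,0,0.005,0],[0.5,0,0,0.005,0]]]'
python3 - <<'E'
from h import *
go(571.5,-166.5,21,np.pi+0.083)
E
```

```text
t: 15.25
eef_pos: [569.9, -165.5, 54.0]
tcp_rot: [3.142, 0.0, -3.053]
ft_force: [-0.1, 0.4, -0.8]
opening: 0.5
shift [-0.0015 -0.0012  0.033 ] turn 0.005 | now [ 569.9 -165.5   54. ] yaw -3.053 F [-0.1  0.4 -0.8] op 0.5 t 15.2
```

```bash
python3 -m pendant '[[[0.5,-0.001,-0.001,0.018,0],[0.5,-0.001,-0.001,0.033,0],[0.5,-0.001,-0.001,0.033,0],[0.27,-0.001,-0.001,0.033,0],[0.27,-0.001,-0.001,0.033,0],[0.27,-0.001,-0.001,0.033,0],[0.27,-0.001,-0.001,0.033,0],[0.27,-0.001,-0.001,0.033,0]]]'
python3 -m pendant '[[[0.27,0.001,0,-0.006,0],[0.275,0.002,0,-0.013,0],[0.28,0.004,0,-0.019,0],[0.28,0.006,0,-0.028,0],[0.28,0.009,0,-0.036,0],[0.28,0.0124,0,-0.043,0],[0.28,0.0124,0,-0.043,0],[0.28,0.0124,0,-0.043,0]]]'
python3 - <<'E'
from h import *
go(571.5,-166.5,21); tilt()
E
```

```text
t: 16.05
eef_pos: [570.8, -166.4, 20.5]
tcp_rot: [3.141, -0.0, -3.054]
ft_force: [0.4, 0.0, -0.3]
opening: 0.284
t: 16.85
eef_pos: [558.6, -167.6, 64.1]
tcp_rot: [-3.141, 0.0, -3.054]
ft_force: [0.7, 0.2, -1.5]
opening: 0.283
shift [-0.0129 -0.0001  0.0432] turn 0 | now [ 558.6 -167.6   64.1] yaw -3.054 F [ 0.7  0.2 -1.5] op 0.283 t 16.9
tilt deg 1.1 resid 0.7 op 0.287 F [ 0.  -0.2 -0.9] M [ 0.02 -0.02 -0.04]
```

```bash
python3 -m pendant '[[[0.283,0,0,0,0],[0.283,0,0,0,0],[0.283,0,0,0,0],[0.283,0,0,0,0],[0.286,0,0,0,0],[0.286,0,0,0,0],[0.286,0,0,0,0],[0.286,0,0,0,0]]]'
python3 - <<'E'
from h import *
tilt()
E
python3 -m pendant '[[[0.288,0,0,0,0],[0.288,0,0,0,0],[0.288,0,0,0,0],[0.288,0,0,0,0],[0.288,0,0,0,0],[0.288,0,0,0,0],[0.288,0,0,0,0],[0.286,0,0,0,0]]]'
python3 - <<'E'
from h import *
tilt()
E
```

```text
t: 17.7
eef_pos: [558.6, -167.5, 63.9]
tcp_rot: [3.142, 0.0, -3.053]
ft_force: [0.4, 0.6, -1.1]
opening: 0.289
tilt deg 1.4 resid 0.6 op 0.291 F [-0.5  0.4 -1.9] M [ 0.1  -0.07  0.05]
t: 18.55
eef_pos: [558.6, -167.5, 63.9]
tcp_rot: [3.142, 0.0, -3.053]
ft_force: [0.6, -0.1, -0.3]
opening: 0.288
tilt deg 1.4 resid 0.6 op 0.293 F [ 0.2  0.  -1. ] M [ 0.04 -0.08 -0.06]
```

```bash
python3 -m pendant '[[[0.29,0,0,0,0],[0.29,0,0,0,0],[0.29,0,0,0,0],[0.29,0,0,0,0],[0.29,0,0,0,0],[0.29,0,0,0,0],[0.29,0,0,0,0],[0.288,0,0,0,0]]]'
python3 - <<'E'
from h import *
tilt()
E
python3 -m pendant '[[[0.292,0,0,0,0],[0.292,0,0,0,0],[0.292,0,0,0,0],[0.292,0,0,0,0],[0.292,0,0,0,0],[0.288,0,0,0,0],[0.288,0,0,0,0],[0.288,0,0,0,0]]]'
python3 - <<'E'
from h import *
tilt()
E
```

```text
t: 19.4
eef_pos: [558.6, -167.5, 63.9]
tcp_rot: [3.142, 0.0, -3.053]
ft_force: [1.0, 0.4, -0.1]
opening: 0.286
tilt deg 17.8 resid 0.7 op 0.287 F [0.2 0.2 0.7] M [ 0.05  0.05 -0.03]
t: 20.25
eef_pos: [558.6, -167.5, 63.9]
tcp_rot: [3.142, 0.0, -3.053]
ft_force: [0.4, -0.0, -0.2]
opening: 0.291
tilt deg 17.8 resid 0.7 op 0.289 F [ 1.  -0.1 -0.7] M [ 0.1  -0.01  0.01]
```

```bash
python3 -m pendant '[[[0.287,0.006,0,-0.011,0],[0.287,0.0125,0,-0.022,0],[0.287,0.02,0,-0.032,0],[0.287,0.0287,0,-0.042,0],[0.287,0.038,0,-0.051,0],[0.287,0.0479,0,-0.059,0],[0.287,0.0479,0,-0.059,0],[0.287,0.0479,0,-0.059,0]]]'
python3 -m pendant '[[[0.287,0.01,0,-0.007,0],[0.287,0.02,0,-0.0125,0],[0.287,0.03,0,-0.017,0],[0.287,0.04,0,-0.021,0],[0.287,0.05,0,-0.024,0],[0.287,0.06,0,-0.026,0],[0.287,0.06,0,-0.026,0],[0.287,0.06,0,-0.026,0]]]'
python3 - <<'E'
from h import *
save('wrist','w7'); P=np.load('pics/w7.npz')['P']
for v in range(120,256,12): print(v,P[v,320].round(0),end=';')
go(400,-170,150)
E
```

```text
t: 21.1
eef_pos: [511.9, -172.4, 124.5]
tcp_rot: [-3.14, 0.005, -3.054]
ft_force: [6.1, -0.3, 1.6]
opening: 0.287
t: 21.9
eef_pos: [450.5, -176.9, 148.9]
tcp_rot: [3.141, -0.001, -3.054]
ft_force: [-0.0, 1.0, -1.0]
opening: 0.288
120 [ 376. -182.    7.];132 [ 388. -181.    7.];144 [ 401. -180.    6.];156 [ 410. -179.   46.];168 [ 418. -179.   72.];180 [ 425. -178.   93.];192 [ 430. -178.  111.];204 [ 435. -177.  129.];216 [ 440. -177.  141.];228 [ 447. -176.  146.];240 [ 449. -176.  160.];252 [ 453. -176.  170.];shift [ 0.0499  0.0114 -0.0013] turn 0 | now [ 450.7 -176.9  148.6] yaw -3.054 F [ 0.3 -0.1 -1.5] op 0.288 t 21.9
```

```bash
python3 -m pendant '[[[0.287,0.005,0,0.002,0],[0.287,0.012,0,0.002,0],[0.287,0.02,0,0.001,0],[0.287,0.028,0,0.001,0],[0.287,0.036,0,0.001,0],[0.287,0.042,0,0.002,0],[0.287,0.045,0,0.002,0],[0.287,0.045,0,0.002,0]]]'
python3 - <<'E'
from h import *
save('wrist','w7'); P=np.load('pics/w7.npz')['P']
for v in range(150,256,8): print(v,P[v,320].round(0),end=';')
go(400,-170,150)
E
```

```text
t: 22.75
eef_pos: [406.0, -181.0, 147.0]
tcp_rot: [3.142, 0.0, -3.054]
ft_force: [0.1, 0.3, -1.4]
opening: 0.285
150 [ 363. -183.    0.];158 [ 362. -184.   93.];166 [ 368. -183.   98.];174 [ 380. -182.   61.];182 [ 384. -182.   79.];190 [ 388. -182.   96.];198 [ 391. -181.  109.];206 [ 393. -181.  123.];214 [ 396. -181.  133.];222 [ 400. -181.  140.];230 [ 403. -180.  144.];238 [ 405. -180.  155.];246 [ 407. -180.  162.];254 [ 408. -180.  170.];shift [ 0.0053  0.0116 -0.003 ] turn 0 | now [ 406.3 -181.1  147. ] yaw -3.054 F [ 0.2  0.4 -1.2] op 0.289 t 22.8
```

```bash
python3 -m pendant '[[[0.283,0.002,0,0,0],[0.283,0.006,0,0,0],[0.283,0.01,0,0,0],[0.283,0.014,0,0,0],[0.283,0.018,0,0,0],[0.283,0.018,0,0,0],[0.283,0.018,0,0,0],[0.283,0.018,0,0,0]]]'
python3 - <<'E'
from h import *
save('wrist','w8'); P=np.load('pics/w8.npz')['P']
for v in range(166,256,8): print(v,P[v,320].round(0),end=';')
go(400,-170,150)
E
```

```text
t: 23.6
eef_pos: [388.5, -182.6, 146.9]
tcp_rot: [3.142, 0.0, -3.053]
ft_force: [0.5, 0.2, 0.2]
opening: 0.284
166 [ 364. -183.    1.];174 [ 366. -183.   39.];182 [ 363. -184.   97.];190 [ 370. -183.   98.];198 [ 378. -182.   89.];206 [ 381. -182.  106.];214 [ 382. -182.  122.];222 [ 384. -182.  135.];230 [ 388. -182.  139.];238 [ 388. -182.  154.];246 [ 389. -182.  163.];254 [ 391. -182.  170.];shift [-0.0126  0.0115 -0.0031] turn 0 | now [ 388.5 -182.5  146.9] yaw -3.053 F [-0.5 -0.6 -0.2] op 0.282 t 23.6
```

View pics/w8.png

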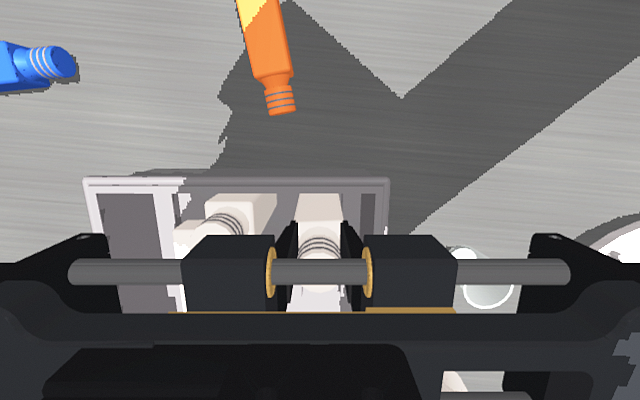

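```bash
python3 -m pendant '[[[0.283,0.003,0,0,0],[0.283,0.006,0,0,0],[0.283,0.01,0,0,0],[0.283,0.013,0,0,0],[0.283,0.013,0,0,0],[0.283,0.013,0,0.001,0],[0.283,0.013,0,0.001,0],[0.283,0.013,0,0.001,0]]]'
python3 - <<'E'
from h import *
save('wrist','w9'); P=np.load('pics/w9.npz')['P']
for v in range(182,256,8): print(v,P[v,320].round(0),end=';')
go(400,-170,150)
m=(P[...,2]>140)&(P[...,2]<165)&(np.abs(P[...,0]-396)<40)&(np.abs(P[...,1]+250)<25); print(m.sum(),np.nanmean(P[m],0),P[m].max(0),P[m].min(0))
E
```

```text
t: 24.45
eef_pos: [375.5, -183.7, 145.9]
tcp_rot: [3.142, 0.0, -3.053]
ft_force: [0.3, 0.1, 0.4]
opening: 0.283
182 [ 367. -183.   12.];190 [ 367. -183.   52.];198 [ 364. -184.   95.];206 [ 370. -183.   98.];214 [ 375. -183.  102.];222 [ 375. -183.  121.];230 [ 380. -182.  126.];238 [ 380. -183.  141.];246 [ 380. -183.  153.];254 [ 383. -182.  158.];shift [-0.0256  0.0115 -0.0041] turn 0 | now [ 375.5 -183.7  145.9] yaw -3.053 F [ 0.4 -0.  -0.1] op 0.286 t 24.5
17 [ 382.52793422 -249.38645566  140.60337924] [ 383.30628496 -245.59387968  141.83532067] [ 381.63152105 -253.68453029  140.01122666]
```

```bash
python3 -m pendant '[[[0.3,0,0,0,0],[0.33,0,0,0,0],[0.4,0,0,0,0],[0.45,0,0,0,0],[0.45,0,0,0,0],[0.5,0,0,-0.03,0],[0.5,0,0,-0.07,0],[0.5,0,0,-0.1,0]]]'
python3 -m pendant '[[[0.5,0,0,0,0],[0.5,0,0,0,0],[0.5,0,0,0,0],[0.5,0,0,0,0],[0.5,0,0,0,0],[0.5,0,0,0,0],[0.5,0,0,0,0],[0.5,0,0,0,0]]]'
python3 -c "
from h import *
save('wrist','w10'); P=np.load('pics/w10.npz')['P']
for yc in (-182,-249):
  m=(P[...,2]>150)&(P[...,2]<165)&(np.abs(P[...,0]-395)<60)&(np.abs(P[...,1]-yc)<30); print(m.sum(),np.nanmean(P[m],0),P[m].max(0),P[m].min(0))
go(511.4+70.5*.9962,-308.9+70.5*.0872,55,np.pi+0.087)"

```

```text
t: 25.3
eef_pos: [375.5, -183.7, 247.8]
tcp_rot: [-3.141, 0.001, -3.053]
ft_force: [1.1, -0.2, -0.1]
opening: 0.502
t: 26.1
eef_pos: [375.4, -183.7, 245.8]
tcp_rot: [3.141, -0.0, -3.053]
ft_force: [0.4, 0.0, -0.0]
opening: 0.499
655 [ 391.2897759  -182.74990057  157.03868011] [ 406.21342849 -169.23669013  159.42449948] [ 378.39981003 -196.12288974  150.09172252]
675 [ 395.09175726 -247.56058706  157.02433693] [ 409.83004061 -234.14223972  159.81740923] [ 382.31940855 -261.45209305  150.7633888 ]
shift [-0.1949 -0.1368  0.1908] turn 0.001 | now [ 375.4 -183.7  245.8] yaw -3.053 F [0.  0.3 0.6] op 0.5 t 26.1
```

```bash
python3 -m pendant '[[[0.5,-0.035,-0.025,0,0],[0.5,-0.07,-0.05,0,0],[0.5,-0.11,-0.08,0,0],[0.5,-0.15,-0.11,0.01,0],[0.5,-0.18,-0.13,0.04,0],[0.5,-0.1975,-0.1365,0.085,0],[0.5,-0.1975,-0.1365,0.13,0],[0.5,-0.1975,-0.1365,0.165,0]]]'
python3 -m pendant '[[[0.5,0,0,0.026,0],[0.5,0,0,0.026,0],[0.5,0,0,0.026,0],[0.5,0,0,0.026,0],[0.5,0,0,0.026,0],[0.5,0,0,0.026,0],[0.5,0,0,0.026,0],[0.5,0,0,0.026,0]]]'
python3 -c "
from h import *
go(584.1,-302.5,21,np.pi+0.087)"

```

```text
t: 26.95
eef_pos: [583.8, -301.9, 77.7]
tcp_rot: [3.14, -0.002, -3.053]
ft_force: [0.5, -0.7, -0.5]
opening: 0.496
t: 27.75
eef_pos: [584.3, -302.3, 55.3]
tcp_rot: [-3.141, 0.0, -3.053]
ft_force: [0.1, 0.2, 0.1]
opening: 0.497
shift [ 0.0002 -0.0002  0.0343] turn 0.001 | now [ 584.3 -302.3   55.3] yaw -3.053 F [0.1 0.2 0.1] op 0.497 t 27.8
```

```bash
python3 -m pendant '[[[0.5,0,0,0.018,0],[0.5,0,0,0.034,0],[0.5,0,0,0.034,0],[0.2,0,0,0.034,0],[0.2,0,0,0.034,0],[0.2,0,0,0.034,0],[0.2,0,0,0.034,0],[0.2,0,0,0.034,0]]]'
python3 -m pendant '[[[0.2,0.001,0,-0.006,0],[0.2,0.002,0,-0.013,0],[0.2,0.004,0,-0.019,0],[0.2,0.006,0,-0.028,0],[0.2,0.009,0,-0.036,0],[0.2,0.0124,0,-0.043,0],[0.28,0.0124,0,-0.043,0],[0.28,0.0124,0,-0.043,0]]]'
python3 -c "
from h import *
tilt(); go(584.1,-302.5,21)"
python3 -m pendant '[[[0.283,0,0,0,0],[0.283,0,0,0,0],[0.283,0,0,0,0],[0.283,0,0,0,0],[0.286,0,0,0,0],[0.286,0,0,0,0],[0.286,0,0,0,0],[0.283,0,0,0,0]]]'
python3 -c "
from h import *
tilt()"
```

```text
t: 28.55
eef_pos: [585.3, -302.5, 22.4]
tcp_rot: [-3.14, 0.003, -3.053]
ft_force: [0.8, 3.8, 15.9]
opening: 0.284
t: 29.35
eef_pos: [571.8, -303.4, 64.1]
tcp_rot: [-3.142, 0.0, -3.054]
ft_force: [-0.6, -0.6, -0.7]
opening: 0.284
tilt deg 3.3 resid 0.7 op 0.284 F [-0.1  0.1 -1. ] M [ 0.02 -0.09  0.01]
shift [-0.0124 -0.0003  0.0428] turn 0 | now [ 571.8 -303.3   63.8] yaw -3.053 F [-0.1  0.1 -1. ] op 0.284 t 29.4
t: 30.2
eef_pos: [571.8, -303.4, 63.9]
tcp_rot: [3.142, 0.0, -3.053]
ft_force: [-0.1, -0.3, -0.7]
opening: 0.288
tilt deg 16.9 resid 0.6 op 0.282 F [-0.3 -0.1 -0.6] M [0.02 0.02 0.01]
```

```bash
python3 -m pendant '[[[0.283,0.006,0,-0.011,0],[0.283,0.0125,0,-0.022,0],[0.283,0.02,0,-0.032,0],[0.283,0.0287,0,-0.041,0],[0.283,0.038,0,-0.0495,0],[0.283,0.0479,0,-0.057,0],[0.283,0.0479,0,-0.057,0],[0.283,0.0479,0,-0.057,0]]]'
python3 -c "
from h import *
tilt(v0=100)"
python3 -m pendant '[[[0.283,0.01,0,-0.007,0],[0.283,0.02,0,-0.0125,0],[0.283,0.03,0,-0.017,0],[0.283,0.04,0,-0.0195,0],[0.283,0.05,0,-0.022,0],[0.283,0.06,0,-0.023,0],[0.283,0.06,0,-0.023,0],[0.283,0.06,0,-0.023,0]]]'
python3 - <<'E'
from h import *
save('wrist','w7'); P=np.load('pics/w7.npz')['P']
for v in range(120,256,12): print(v,P[v,320].round(0),end=';')
go(400,-317,150)
E
```

```text
t: 31.05
eef_pos: [525.7, -308.6, 122.9]
tcp_rot: [-3.138, 0.006, -3.054]
ft_force: [9.9, -0.1, 1.6]
opening: 0.283
tilt deg 21.9 resid 0.7 op 0.285 F [ 9.1 -0.4  1.5] M [ 0.03 -1.87  0.16]
t: 31.9
eef_pos: [464.2, -313.0, 143.9]
tcp_rot: [3.141, -0.0, -3.054]
ft_force: [0.2, 0.2, -0.3]
opening: 0.282
120 [ 390. -318.    8.];132 [ 402. -317.    6.];144 [ 414. -316.    8.];156 [ 427. -315.    6.];168 [ 435. -314.   44.];180 [ 447. -313.   43.];192 [ 459. -312.   43.];204 [ 471. -311.   43.];216 [ 484. -310.   44.];228 [ 496. -309.   45.];240 [ 510. -308.   43.];252 [ 523. -307.   43.];shift [ 0.0645  0.0016 -0.0062] turn 0 | now [ 464.4 -313.   143.8] yaw -3.054 F [ 0.6  0.7 -0.4] op 0.285 t 31.9
```

Bottle 2 slipped out of the loose grip and is lying flat in its lane again. I'll measure its position again before retrying.

```bash
python3 -m pendant '[[[0.5,0,0,0,0],[0.5,0,0,-0.04,0],[0.5,0,0,-0.08,0],[0.5,0,0,-0.11,0],[0.5,-0.02,0,-0.136,0],[0.5,-0.036,0,-0.136,0],[0.5,-0.036,0,-0.136,0],[0.5,-0.036,0,-0.136,0]]]'
python3 - <<'E'
from h import *
save('wrist','w11'); d=np.load('pics/w11.npz'); P=d['P']
x,y,z=P[...,0],P[...,1],P[...,2]
m=(z>29)&(z<60)&(x>400)&(x<588)&(abs(y+309)<32); n,l,st,ce=cv2.connectedComponentsWithStats(m.astype(np.uint8))
for i in range(1,n):
    if st[i,4]>300:
        q=np.stack([x[l==i],y[l==i]],-1).astype(np.float32); print(st[i],cv2.minAreaRect(q),np.percentile(z[l==i],[50,95]))
for yc in (-182,-249):
  m=(P[...,2]>150)&(P[...,2]<165)&(np.abs(P[...,0]-395)<60)&(np.abs(P[...,1]-yc)<30); print(m.sum(),np.nanmean(P[m],0))
go(584,-302,55)
E
```

```text
t: 32.75
eef_pos: [499.9, -309.3, 279.0]
tcp_rot: [3.141, -0.001, -3.053]
ft_force: [0.1, 0.6, -0.2]
opening: 0.498
[ 306  126   26  100 2286] ((505.6300354003906, -309.56353759765625), (149.0425567626953, 35.95316696166992), 4.5376973152160645) [43.24421118 44.6772004 ]
725 [ 393.05242925 -184.21025071  156.92876356]
694 [ 396.89585839 -249.15173195  157.06970409]
shift [-0.0849 -0.0003  0.2239] turn 0 | now [ 499.7 -309.4  279. ] yaw -3.053 F [-0.3 -0.   0.1] op 0.5 t 32.8
```

View pics/w11.png

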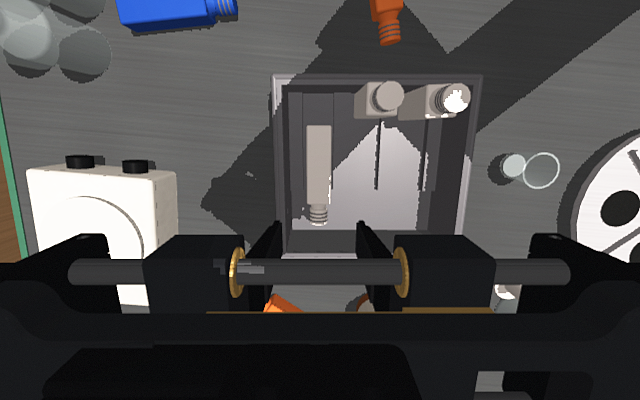

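```bash
python3 -m pendant '[[[0.5,-0.04,0,0.04,0],[0.5,-0.083,0,0.08,0],[0.5,-0.083,0,0.13,0],[0.5,-0.083,0,0.18,0],[0.5,-0.083,0,0.224,0],[0.5,-0.083,0,0.224,0],[0.5,-0.083,0,0.224,0],[0.5,-0.083,0,0.224,0]]]'
python3 -c "
from h import *
go(582.4,-303,21)"

```

```text
t: 33.6
eef_pos: [583.7, -303.2, 58.4]
tcp_rot: [-3.14, 0.002, -3.054]
ft_force: [0.0, -0.0, 1.6]
opening: 0.501
shift [0.0013 0.0004 0.0374] turn 0 | now [ 583.7 -303.2   58.4] yaw -3.054 F [ 0.  -0.   1.6] op 0.501 t 33.6
```

```bash
python3 -m pendant '[[[0.5,0,0,0.018,0],[0.5,0,0,0.034,0],[0.5,0,0,0.034,0],[0.26,0,0,0.034,0],[0.26,0,0,0.034,0],[0.26,0,0,0.034,0],[0.26,0,0,0.034,0],[0.26,0,0,0.034,0]]]'
python3 -m pendant '[[[0.26,0.001,0,-0.006,0],[0.26,0.002,0,-0.013,0],[0.26,0.004,0,-0.019,0],[0.26,0.006,0,-0.028,0],[0.26,0.009,0,-0.036,0],[0.26,0.0124,0,-0.043,0],[0.28,0.0124,0,-0.043,0],[0.28,0.0124,0,-0.043,0]]]'
python3 -c "
from h import *
tilt(); go(584.1,-302.5,21)"
python3 -m pendant '[[[0.283,0,0,0,0],[0.283,0,0,0,0],[0.283,0,0,0,0],[0.283,0,0,0,0],[0.286,0,0,0,0],[0.286,0,0,0,0],[0.286,0,0,0,0],[0.283,0,0,0,0]]]'
python3 -c "
from h import *
tilt()"
```

```text
t: 34.4
eef_pos: [583.0, -302.5, 22.2]
tcp_rot: [-3.141, 0.0, -3.053]
ft_force: [0.4, 0.3, 2.3]
opening: 0.277
t: 35.2
eef_pos: [570.5, -303.5, 65.1]
tcp_rot: [-3.141, 0.0, -3.054]
ft_force: [-0.7, -0.3, -1.0]
opening: 0.284
tilt deg 13.9 resid 0.7 op 0.281 F [ 0.  -0.  -0.9] M [ 0.06 -0.09  0.02]
shift [-0.0137 -0.0003  0.0438] turn 0 | now [ 570.5 -303.4   64.8] yaw -3.053 F [ 0.  -0.  -0.9] op 0.281 t 35.2
t: 36.05
eef_pos: [570.5, -303.5, 64.9]
tcp_rot: [3.142, 0.0, -3.053]
ft_force: [-0.1, 0.4, -1.3]
opening: 0.288
tilt deg 16.9 resid 0.7 op 0.284 F [-0.4 -0.3 -1.2] M [ 0.07  0.02 -0.01]
```

```bash
python3 -m pendant '[[[0.28,0.004,0,-0.008,0],[0.28,0.009,0,-0.016,0],[0.28,0.014,0,-0.024,0],[0.28,0.02,0,-0.033,0],[0.28,0.02,0,-0.033,0],[0.28,0.02,0,-0.033,0],[0.28,0.02,0,-0.033,0],[0.28,0.02,0,-0.033,0]]]'
python3 -c "
from h import *
tilt(v0=80)"
```

```text
t: 36.9
eef_pos: [550.6, -305.1, 97.5]
tcp_rot: [3.141, -0.0, -3.053]
ft_force: [-0.5, -0.2, -1.0]
opening: 0.281
tilt deg 31.5 resid 0.8 op 0.281 F [-0.6 -0.7 -1.3] M [ 0.04 -0.06 -0.05]
```

```bash
python3 -m pendant '[[[0.28,0.006,0,-0.0065,0],[0.28,0.012,0,-0.0125,0],[0.28,0.018,0,-0.0185,0],[0.28,0.025,0,-0.024,0],[0.28,0.032,0,-0.029,0],[0.28,0.039,0,-0.033,0],[0.28,0.039,0,-0.033,0],[0.28,0.039,0,-0.033,0]]]'
python3 -c "
from h import *
tilt(v0=120)"
```

```text
t: 37.75
eef_pos: [512.9, -309.3, 132.4]
tcp_rot: [-3.139, 0.004, -3.054]
ft_force: [7.5, 0.6, 2.4]
opening: 0.283
tilt deg 37.9 resid 0.7 op 0.283 F [6.9 1.1 3.6] M [ 0.12 -1.37  0.04]
```

```bash
python3 -m pendant '[[[0.28,-0.008,0,0,0],[0.28,-0.008,0,0,0],[0.284,-0.008,0,0,0],[0.284,-0.008,0,0,0],[0.286,-0.008,0,0,0],[0.286,-0.008,0,0,0],[0.286,-0.008,0,0,0],[0.283,-0.008,0,0,0]]]'
python3 -c "
from h import *
tilt(v0=120)"
```

```text
t: 38.6
eef_pos: [519.8, -308.0, 131.0]
tcp_rot: [3.142, 0.0, -3.053]
ft_force: [1.7, 0.7, 0.2]
opening: 0.286
tilt deg 51.3 resid 0.7 op 0.286 F [0.7 0.6 1.8] M [ 0.13 -0.11 -0.04]
```

```bash
python3 -m pendant '[[[0.285,0.005,0,-0.003,0],[0.285,0.01,0,-0.006,0],[0.285,0.016,0,-0.009,0],[0.285,0.022,0,-0.012,0],[0.285,0.028,0,-0.014,0],[0.286,0.028,0,-0.014,0],[0.286,0.028,0,-0.014,0],[0.285,0.028,0,-0.014,0]]]'
python3 -c "
from h import *
save('wrist','w7'); P=np.load('pics/w7.npz')['P']
for v in range(120,256,12): print(v,P[v,320].round(0),end=';')
tilt(v0=130)"
```

```text
t: 39.45
eef_pos: [492.0, -310.4, 144.9]
tcp_rot: [3.142, 0.0, -3.053]
ft_force: [0.7, 0.5, 0.2]
opening: 0.287
120 [ 418. -316.   41.];132 [ 429. -315.   62.];144 [ 438. -314.   81.];156 [ 446. -314.   96.];168 [ 453. -313.  112.];180 [ 460. -312.  124.];192 [ 467. -312.  129.];204 [ 472. -311.  141.];216 [ 477. -311.  151.];228 [ 484. -310.  153.];240 [ 493. -310.  150.];252 [ 568. -302.    8.];tilt deg 63.4 resid 0.8 op 0.283 F [ 0.7 -0.4  0.2] M [ 0.07 -0.06  0.01]
```

Good: 63°, with no load on the wrist. Continuing.

```bash
python3 -m pendant '[[[0.285,0.006,0,-0.002,0],[0.285,0.012,0,-0.004,0],[0.285,0.018,0,-0.006,0],[0.285,0.025,0,-0.007,0],[0.285,0.032,0,-0.007,0],[0.286,0.032,0,-0.007,0],[0.286,0.032,0,-0.007,0],[0.285,0.032,0,-0.007,0]]]'
python3 -c "
from h import *
save('wrist','w7'); P=np.load('pics/w7.npz')['P']
for v in range(120,256,12): print(v,P[v,320].round(0),end=';')
go(420,-315,150)"
```

```text
t: 40.35
eef_pos: [460.2, -313.3, 151.9]
tcp_rot: [-3.142, 0.0, -3.053]
ft_force: [-0.1, -0.6, 0.5]
opening: 0.285
120 [ 386. -319.    7.];132 [ 398. -317.    7.];144 [ 409. -317.   39.];156 [ 418. -316.   70.];168 [ 425. -315.   95.];180 [ 431. -315.  116.];192 [ 437. -314.  127.];204 [ 442. -314.  143.];216 [ 446. -314.  157.];228 [ 453. -313.  158.];240 [ 462. -312.  157.];252 [ 471. -312.  153.];shift [0.0402 0.0018 0.0019] turn 0 | now [ 460.2 -313.3  151.9] yaw -3.053 F [-0.3 -0.4 -0.8] op 0.285 t 40.4
```

```bash
python3 -m pendant '[[[0.285,0.006,0,-0.001,0],[0.285,0.012,0,-0.001,0],[0.285,0.018,0,-0.001,0],[0.285,0.024,0,0,0],[0.285,0.03,0,0,0],[0.285,0.036,0,0,0],[0.285,0.04,0,0.001,0],[0.285,0.04,0,0.001,0]]]'
python3 -c "
from h import *
save('wrist','w7'); P=np.load('pics/w7.npz')['P']
for v in range(144,256,8): print(v,P[v,320].round(0),end=';')
go(420,-315,150)"
```

```text
t: 41.2
eef_pos: [420.2, -317.5, 152.3]
tcp_rot: [-3.139, 0.002, -3.054]
ft_force: [-0.1, 0.4, 10.4]
opening: 0.286
144 [ 372. -321.    2.];152 [ 372. -321.   95.];160 [ 378. -320.   96.];168 [ 390. -319.   60.];176 [ 393. -319.   86.];184 [ 396. -319.  106.];192 [ 398. -319.  124.];200 [ 403. -318.  129.];208 [ 405. -318.  143.];216 [ 406. -318.  156.];224 [ 410. -318.  160.];232 [ 416. -317.  158.];240 [ 420. -317.  160.];248 [ 427. -316.  157.];shift [0.0001 0.0026 0.0023] turn 0 | now [ 420.3 -317.5  152.3] yaw -3.054 F [-0.4  0.8 12.1] op 0.282 t 41.2
```

```bash
python3 -m pendant '[[[0.285,0,0,-0.003,0],[0.285,0.004,0,-0.003,0],[0.285,0.008,0,-0.002,0],[0.285,0.012,0,-0.001,0],[0.285,0.015,0,0,0],[0.285,0.015,0,0,0],[0.285,0.015,0,0,0],[0.285,0.015,0,0,0]]]'
python3 -c "
from h import *
save('wrist','w7'); P=np.load('pics/w7.npz')['P']
for v in range(168,256,8): print(v,P[v,320].round(0),end=';')
go(420,-315,150)"
```

```text
t: 42.05
eef_pos: [405.0, -318.4, 151.5]
tcp_rot: [-3.141, 0.001, -3.054]
ft_force: [-1.0, 2.1, 8.8]
opening: 0.284
168 [ 379. -320.   33.];176 [ 376. -320.   95.];184 [ 382. -319.   97.];192 [ 386. -319.  109.];200 [ 389. -319.  123.];208 [ 390. -319.  139.];216 [ 391. -319.  155.];224 [ 395. -319.  158.];232 [ 401. -318.  157.];240 [ 406. -318.  158.];248 [ 411. -317.  159.];shift [-0.0152  0.0021  0.0015] turn 0 | now [ 405.1 -318.4  151.5] yaw -3.053 F [-0.2  1.5  9.3] op 0.287 t 42.1
```

```bash
python3 -m pendant '[[[0.285,0.002,0,-0.001,0],[0.29,0.002,0,-0.001,0],[0.3,0.002,0,-0.001,0],[0.33,0.002,0,-0.001,0],[0.4,0.002,0,-0.001,0],[0.45,0.002,0,-0.001,0],[0.45,0.002,0,-0.03,0],[0.45,0.002,0,-0.07,0]]]'
python3 -m pendant '[[[0.45,-0.02,0.04,-0.04,0],[0.45,-0.02,0.07,-0.05,0],[0.45,-0.02,0.07,-0.05,0],[0.45,-0.02,0.07,-0.05,0],[0.45,-0.02,0.07,-0.05,0],[0.45,-0.02,0.07,-0.05,0],[0.45,-0.02,0.07,-0.05,0],[0.45,-0.02,0.07,-0.05,0]]]'
python3 -c "
from h import *
save('wrist','w12'); P=np.load('pics/w12.npz')['P']
for yc in (-182,-249,-318):
  m=(P[...,2]>150)&(P[...,2]<165)&(np.abs(P[...,0]-395)<60)&(np.abs(P[...,1]-yc)<30); print(m.sum(),np.nanmean(P[m],0),np.ptp(P[m],axis=0))
save('top','t1'); d=np.load('pics/t1.npz'); P=d['P']
x,y,z=P[...,0],P[...,1],P[...,2]
sub=np.zeros(z.shape,bool); sub[145:185,270:300]=1
m=sub&(z>75)&(z<115);print('knob',x[m].mean(),y[m].mean(),m.sum())
m=sub&(z>30)&(z<60);print('potlid',x[m].mean(),y[m].mean(),m.sum())
"
```

```text
t: 42.9
eef_pos: [402.6, -317.7, 220.3]
tcp_rot: [3.138, -0.003, -3.053]
ft_force: [0.3, -0.9, 1.1]
opening: 0.45
t: 43.7
eef_pos: [416.8, -247.2, 270.4]
tcp_rot: [3.141, -0.001, -3.054]
ft_force: [0.8, -0.2, 0.3]
opening: 0.454
602 [ 392.00732072 -183.5749031   157.04717794] [27.24636121 27.46973397  8.83784586]
580 [ 395.70546629 -248.44052944  157.160051  ] [26.96428255 28.11487688  8.86270649]
604 [ 401.5911075  -314.91448235  157.06884194] [27.13716503 27.66054021  9.38531468]
knob 647.6093168462656 10.268315108072715 39
potlid 644.2877765112124 9.07208827940694 143
```

View pics/w12.png

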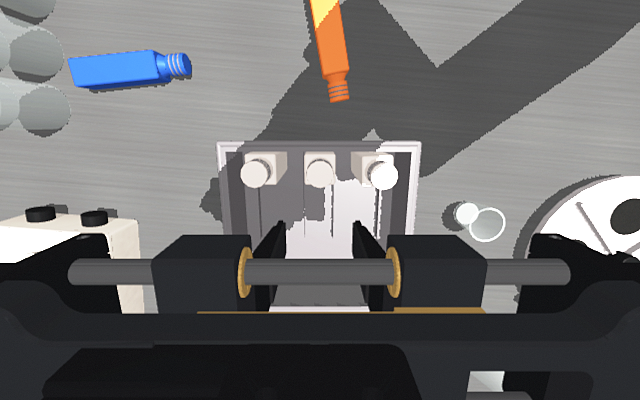

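All three bottles stand in the tub, with caps at (257,173), (319,173) and (383,175). The pot has been knocked to about (645,10). I'll look at it from close by, with the camera on the -x side of the tool.

```bash
python3 -c "
from h import *
go(700,10,250,np.pi)"
```

```text
shift [-0.3046  0.2312  0.0206] turn 0.088 | now [ 416.9 -247.   270.6] yaw -3.054 F [0.5 0.4 1.1] op 0.449 t 43.8
```

```bash
python3 -m pendant '[[[0.45,-0.036,0.028,0,0.01],[0.45,-0.074,0.056,0,0.02],[0.45,-0.112,0.085,0,0.03],[0.45,-0.15,0.114,0,0.04],[0.45,-0.188,0.143,0,0.05],[0.45,-0.226,0.172,0.005,0.06],[0.45,-0.264,0.2,0.01,0.07],[0.45,-0.295,0.222,0.015,0.088]]]'
python3 -m pendant '[[[0.45,-0.009,0.01,0.006,0],[0.45,-0.009,0.01,0.006,0],[0.45,-0.009,0.01,0.006,0],[0.45,-0.009,0.01,0.006,0],[0.45,-0.009,0.01,0.006,0],[0.45,-0.009,0.01,0.006,0],[0.45,-0.009,0.01,0.006,0],[0.45,-0.009,0.01,0.006,0]]]'
python3 - <<'E'
from h import *
save('wrist','w13'); d=np.load('pics/w13.npz'); P=d['P']
x,y,z=P[...,0],P[...,1],P[...,2]
r=np.hypot(x-646,y-10)<45
for a,b in ((88,112),(40,60)):
    m=r&(z>a)&(z<b); q=np.stack([x[m],y[m]],-1).astype(np.float32); print(a,m.sum(),cv2.minEnclosingCircle(q) if m.sum() else 0,np.median(z[m]) if m.sum() else 0)
go(646,10,72)
E
```

```text
t: 44.6
eef_pos: [692.7, 2.4, 255.3]
tcp_rot: [3.141, -0.0, -3.141]
ft_force: [-0.8, -0.2, 0.4]
opening: 0.45
t: 45.4
eef_pos: [700.2, 10.1, 250.1]
tcp_rot: [3.142, 0.0, 3.142]
ft_force: [0.8, -0.6, -0.2]
opening: 0.452
88 242 ((651.2852783203125, 13.471515655517578), 9.867382049560547) 101.21264337537261
40 927 ((651.5379028320312, 13.464325904846191), 25.382877349853516) 47.450456955830816
shift [ 0.0542 -0.0002  0.178 ] turn 0 | now [700.2  10.2 250. ] yaw -3.142 F [0.2 0.  0.3] op 0.451 t 45.5
```

View pics/w13.png

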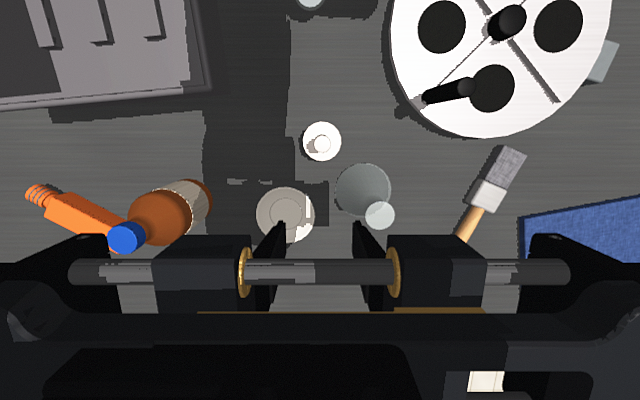

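The pot is at (322,141), which gives (651,13.5) with its knob top at 101 mm, and it stands clear of the dish and flask. I'll pick it up.

```bash
python3 -m pendant '[[[0.45,0.03,0.002,0,0],[0.45,0.049,0.0035,0.03,0],[0.45,0.049,0.0035,0.07,0],[0.45,0.049,0.0035,0.11,0],[0.45,0.049,0.0035,0.145,0],[0.45,0.049,0.0035,0.17,0],[0.45,0.049,0.0035,0.182,0],[0.45,0.049,0.0035,0.182,0]]]'
python3 - <<'E'
from h import *
go(651.5,13.5,68)
d=np.load('pics/w13.npz'); P=d['P']; img=d['img']
x,y,z=P[...,0],P[...,1],P[...,2]
m=(z>24)&(z<37)&(img.max(-1)<70)&(y>100)&(y<340)
n,l,st,ce=cv2.connectedComponentsWithStats(m.astype(np.uint8))
for i in range(1,n):
    if st[i,4]>200: q=np.stack([x[l==i],y[l==i]],-1).astype(np.float32); print('pad',st[i],cv2.minAreaRect(q),np.median(z[l==i]))
m=(z>126)&(z<136)&(y>80)&(y<200); print('post',np.median(x[m]),np.median(y[m]),m.sum())
m=(z>38)&(z<50)&(y>190)&(y<270)&(x>450); print('hub',np.median(x[m]),np.median(y[m]),m.sum())
E
```

```text
t: 46.25
eef_pos: [650.8, 13.9, 66.7]
tcp_rot: [3.141, -0.002, -3.141]
ft_force: [-0.0, 0.8, 0.6]
opening: 0.452
shift [-0.0007 -0.0004 -0.0013] turn 0 | now [650.8  13.9  66.7] yaw -3.141 F [-0.   0.8  0.6] op 0.452 t 46.2
pad [ 418    1   48   53 1937] ((513.0842895507812, 161.54840087890625), (57.44120788574219, 58.125946044921875), 33.456207275390625) 31.85574044126605
pad [ 534    0   49   53 1971] ((511.69757080078125, 305.4590148925781), (57.29517364501953, 59.59931945800781), 53.96686935424805) 31.86333032619001
pad [ 470   65   45   47 1589] ((584.6069946289062, 235.65965270996094), (54.900760650634766, 57.109901428222656), 86.49994659423828) 31.895543708085427
post 600.4249485299331 146.5313114290351 600
hub 528.932892212669 218.7900105548753 681
```

```bash
python3 -m pendant '[[[0,0,0,0,0],[0,0,0,0,0],[0,0,0,0,0],[0,0,0,0,0],[0,0,0,-0.03,0],[0,0,0,-0.07,0],[0,0,0,-0.11,0],[0,0,0,-0.15,0]]]'
python3 - <<'E'
from h import *
go(584.6,234.5,217)
E
```

```text
t: 47.05
eef_pos: [650.9, 13.9, 219.7]
tcp_rot: [3.141, -0.0, -3.141]
ft_force: [0.9, -0.4, -1.0]
opening: 0.206
shift [0.0663 0.2207 0.0027] turn 0 | now [650.9  13.9 219.7] yaw -3.141 F [ 0.9 -0.4 -1. ] op 0.206 t 47.0
```

```bash
python3 -m pendant '[[[0,0.01,0.04,0,0],[0,0.02,0.08,0,0],[0,0.03,0.12,0,0],[0,0.04,0.16,0,0],[0,0.055,0.195,0,0],[0,0.066,0.2205,0,0],[0,0.066,0.2205,0,0],[0,0.066,0.2205,0,0]]]'
python3 -m pendant '[[[0,0,0,0.03,0],[0,0,0,0.06,0],[0,0,0,0.09,0],[0,0,0,0.108,0],[0,0,0,0.108,0],[0,0,0,0.108,0],[0,0,0,0.108,0],[0,0,0,0.108,0]]]'
python3 - <<'E'
from h import *
go(584.6,234.5,97)
c=cam('wrist');P=cloud(c);z=P[...,2]; print(P[200:262:6,320].round(0).tolist())
E
```

```text
t: 47.85
eef_pos: [585.0, 234.6, 218.2]
tcp_rot: [-3.142, 0.0, -3.14]
ft_force: [0.4, -0.5, -1.8]
opening: 0.203
t: 48.65
eef_pos: [585.8, 234.2, 111.2]
tcp_rot: [3.141, 0.002, 3.142]
ft_force: [-0.3, -1.2, -1.4]
opening: 0.205
shift [0.0012 0.0002 0.0142] turn 0 | now [585.8 234.2 111.2] yaw 3.142 F [-0.3 -1.2 -1.4] op 0.205 t 48.6
[[568.0, 235.0, 90.0], [572.0, 235.0, 90.0], [576.0, 235.0, 94.0], [576.0, 235.0, 107.0], [576.0, 235.0, 118.0], [576.0, 235.0, 128.0], [576.0, 235.0, 138.0], [577.0, 235.0, 143.0], [580.0, 235.0, 143.0], [584.0, 235.0, 143.0], [557.0, 235.0, 204.0]]
```

```bash
python3 -m pendant '[[[0,0.001,0,0.006,0],[0,0.001,0,0.01,0],[0,0.001,0,0.012,0],[0,0.001,0,0.013,0],[0,0.001,0,0.013,0],[0.15,0.001,0,0.013,0],[0.3,0.001,0,0.013,0],[0.45,0.001,0,0.013,0]]]'
python3 -m pendant '[[[0.45,0,0,0,0],[0.45,0,0,0,0],[0.45,0,0,0,0],[0.45,0,0,-0.04,0],[0.45,0,0,-0.08,0],[0.45,0,0,-0.12,0],[0.45,0,0,-0.16,0],[0.45,0,0,-0.16,0]]]'
python3 - <<'E'
from h import *
go(584.6,234.5,97)
c=save('wrist','w14');P=cloud(c);x,y,z=P[...,0],P[...,1],P[...,2]
m=(z>124)&(z<140)&(np.hypot(x-585,y-234)<40); print('knob',m.sum(),np.median(P[m],axis=0)); m=(z>70)&(z<85)&(np.hypot(x-585,y-234)<40); print('lid',m.sum(),np.median(P[m],axis=0))
E
```

```text
t: 49.5
eef_pos: [584.2, 234.4, 97.0]
tcp_rot: [3.141, 0.0, -3.141]
ft_force: [-0.2, 0.5, 0.9]
opening: 0.322
t: 50.3
eef_pos: [585.8, 234.8, 262.5]
tcp_rot: [3.139, 0.008, -3.141]
ft_force: [0.1, -0.5, 0.3]
opening: 0.449
shift [ 0.0026 -0.0007  0.1655] turn 0 | now [585.8 234.8 262.5] yaw -3.141 F [ 0.1 -0.5  0.3] op 0.449 t 50.3
knob 248 [582.6663919  234.34682415 131.2094531 ]
lid 856 [577.16836248 234.34875354  77.4396778 ]
```

The pot stands in its bay, with the knob at (583,234) and its top at 131 mm. Now the bottles, starting with bottle 0.

```bash
python3 -m pendant '[[[0.45,0.02,-0.045,0,0],[0.45,0.04,-0.09,0,0],[0.45,0.06,-0.135,0,0],[0.45,0.08,-0.18,0,0],[0.45,0.1,-0.225,0,0],[0.45,0.12,-0.27,0,0],[0.45,0.14,-0.315,0,0],[0.45,0.16,-0.355,0,0]]]'
python3 -m pendant '[[[0.45,0.014,-0.03,0,0],[0.45,0.03,-0.06,0,-0.05],[0.45,0.031,-0.062,0,-0.087],[0.45,0.031,-0.062,0,-0.087],[0.45,0.031,-0.062,0,-0.087],[0.45,0.031,-0.062,0,-0.087],[0.45,0.031,-0.062,0,-0.087],[0.45,0.031,-0.062,0,-0.087]]]'
python3 - <<'E'
from h import *
c=cam('wrist');P=cloud(c)
for yc in (-182,-249,-318):
  m=(P[...,2]>150)&(P[...,2]<165)&(np.abs(P[...,0]-395)<60)&(np.abs(P[...,1]-yc)<30); print(m.sum(),np.nanmean(P[m],0),np.ptp(P[m],axis=0))
go(393,-183.3,131,np.pi+.087)
E
```

```text
t: 51.15
eef_pos: [422.7, -122.2, 255.9]
tcp_rot: [3.141, -0.001, -3.142]
ft_force: [0.8, -0.0, -0.3]
opening: 0.447
t: 51.95
eef_pos: [393.5, -182.3, 256.8]
tcp_rot: [3.141, -0.0, -3.054]
ft_force: [0.1, 0.1, 0.5]
opening: 0.448
626 [ 391.51563484 -182.73878873  157.14209467] [27.19652278 27.23704568  8.5081724 ]
638 [ 395.37156789 -247.54994457  157.05422531] [26.84857087 27.22392405  9.51660994]
677 [ 401.33139805 -314.23451002  156.83828591] [27.24585152 27.14673242  9.24565478]
shift [ 0.0005 -0.0009  0.1259] turn 0.001 | now [ 393.4 -182.4  256.9] yaw -3.054 F [ 0.6  0.2 -0.6] op 0.448 t 52.0
```

```bash
python3 -m pendant '[[[0.45,0.001,0,0.04,0],[0.45,0.001,0,0.08,0],[0.45,0.001,0,0.11,0],[0.45,0.001,0,0.124,0],[0.45,0.001,0,0.124,0],[0,0.001,0,0.124,0],[0,0.001,0,0.124,0],[0,0.001,0,0.124,0]]]'
python3 -m pendant '[[[0,0,0,0,0],[0,0,0,0,0],[0,0,0,-0.03,0],[0,0,0,-0.07,0],[0,0,0,-0.11,0],[0,0,0,-0.15,0],[0,0,0,-0.155,0],[0,0,0,-0.155,0]]]'
python3 - <<'E'
from h import *
go(512,305.5,287,np.pi+.087); save('scene','s1')
E
```

```text
t: 52.8
eef_pos: [392.7, -183.0, 133.8]
tcp_rot: [-3.14, 0.002, -3.054]
ft_force: [0.1, -0.2, 3.2]
opening: 0.29
t: 53.6
eef_pos: [392.3, -182.8, 288.7]
tcp_rot: [-3.14, 0.002, -3.054]
ft_force: [-0.2, 0.4, -0.6]
opening: 0.29
shift [-0.1618  0.476   0.0013] turn 0.0 | now [ 392.3 -182.8  288.7] yaw -3.054 F [-0.2  0.4 -0.6] op 0.29 t 53.6
```

View pics/s1.png

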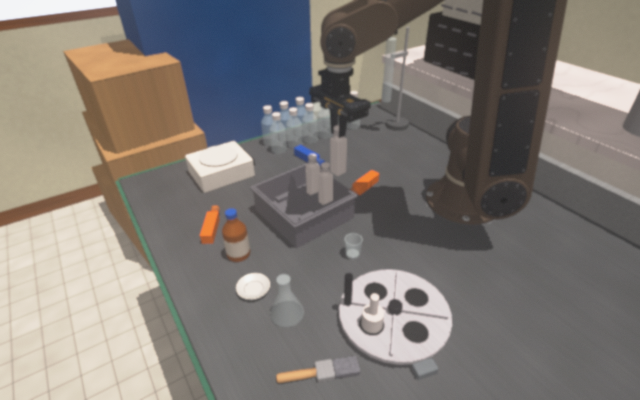

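The bottle hangs upright in the grip, the other two stand, and the pot is in its bay.

```bash
python3 -m pendant '[[[0,-0.008,0.025,0,0],[0,-0.02,0.06,0,0],[0,-0.034,0.1,0,0],[0,-0.048,0.14,0,0],[0,-0.062,0.18,0,0],[0,-0.076,0.22,0,0],[0,-0.09,0.265,0,0],[0,-0.104,0.305,0,0]]]'
python3 -m pendant '[[[0,-0.014,0.04,0,0],[0,-0.028,0.08,0,0],[0,-0.042,0.12,0,0],[0,-0.052,0.15,0,0],[0,-0.058,0.168,0,0],[0,-0.058,0.171,0,0],[0,-0.058,0.171,0,0],[0,-0.058,0.171,0,0]]]'
python3 - <<'E'
from h import *
go(512,305.5,160,np.pi+.087); save('wrist','w15')
P=np.load('pics/w15.npz')['P']; print(P[100:264:10,320].round(0).tolist())
E
```

```text
t: 54.45
eef_pos: [468.8, 132.1, 286.1]
tcp_rot: [-3.142, -0.003, -3.054]
ft_force: [0.8, -0.6, -1.0]
opening: 0.289
t: 55.25
eef_pos: [511.9, 304.5, 287.2]
tcp_rot: [-3.141, -0.001, -3.055]
ft_force: [-0.0, -0.2, -0.5]
opening: 0.282
shift [-0.0003  0.001   0.1272] turn -0.0 | now [511.9 304.5 287.2] yaw -3.055 F [-0.  -0.2 -0.5] op 0.282 t 55.2
[[407.0, 297.0, 31.0], [421.0, 298.0, 31.0], [435.0, 299.0, 32.0], [449.0, 301.0, 30.0], [463.0, 302.0, 31.0], [478.0, 303.0, 32.0], [493.0, 305.0, 31.0], [508.0, 306.0, 31.0], [493.0, 304.0, 193.0], [494.0, 304.0, 234.0], [494.0, 304.0, 267.0], [497.0, 304.0, 279.0], [497.0, 304.0, 300.0], [499.0, 304.0, 311.0], [506.0, 305.0, 310.0], [511.0, 305.0, 311.0], [483.0, 302.0, 380.0]]
```

View pics/w15.png

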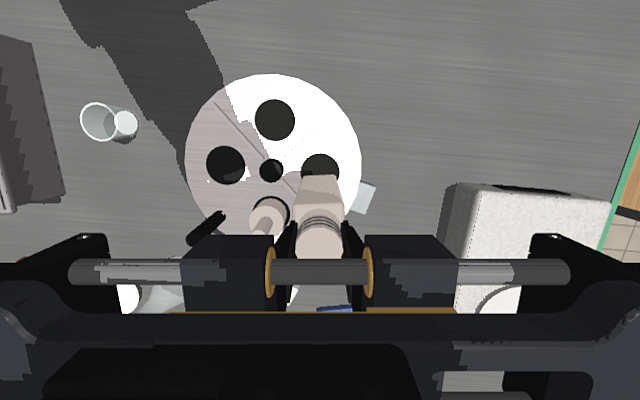

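```bash
python3 -m pendant '[[[0,0,0.001,0.03,0],[0,0,0.001,0.065,0],[0,0,0.001,0.095,0],[0,0,0.001,0.115,0],[0,0,0.001,0.122,0],[0,0,0.001,0.126,0],[0,0,0.001,0.129,0],[0,0,0.001,0.13,0]]]'
python3 -c "
from h import *
go(512,305.5,158)"
python3 -m pendant '[[[0,0,0,0,0],[0.2,0,0,0,0],[0.28,0,0,0,0],[0.32,0,0,0,0],[0.4,0,0,0,0],[0.45,0,0,0,0],[0.45,0,0,0,0],[0.45,0,0,0,0]]]'
python3 -m pendant '[[[0.45,0,0,-0.02,0],[0.45,0,0,-0.05,0],[0.45,0,0,-0.09,0],[0.45,0,0,-0.11,0],[0.45,0,0,-0.11,0],[0.45,0,0,-0.11,0],[0.45,0,0,-0.11,0],[0.45,0,0,-0.11,0]]]'
python3 -c "
from h import *
c=save('wrist','w16');P=cloud(c);x,y,z=P[...,0],P[...,1],P[...,2]
m=(z>172)&(z<190)&(np.hypot(x-512,y-305)<50); print('cap',m.sum(),P[m].mean(0),np.ptp(P[m],axis=0))
go(396,-249,265)"
```

```text
t: 56.1
eef_pos: [512.4, 306.5, 158.7]
tcp_rot: [3.141, 0.001, -3.055]
ft_force: [0.4, 0.4, -2.0]
opening: 0.287
shift [ 0.0005 -0.0009  0.0007] turn 0 | now [512.4 306.5 158.7] yaw -3.055 F [ 0.4  0.4 -2. ] op 0.287 t 56.1
t: 56.9
eef_pos: [512.1, 306.5, 158.0]
tcp_rot: [3.141, 0.0, -3.054]
ft_force: [-0.1, 0.1, 0.4]
opening: 0.45
t: 57.7
eef_pos: [511.8, 306.4, 266.7]
tcp_rot: [-3.141, -0.002, -3.054]
ft_force: [0.4, -0.8, 0.0]
opening: 0.453
cap 693 [510.81053867 306.95530678 181.06033854] [27.92394663 27.8773201   9.3611184 ]
shift [ 0.1638 -0.5432  0.0024] turn 0 | now [511.9 306.4 266.9] yaw -3.054 F [ 0.  -0.5 -0.3] op 0.449 t 57.8
```

Bottle 0 stands in its bay. Next, bottle 1.

```bash
python3 -m pendant '[[[0.45,0.01,-0.035,0,0],[0.45,0.023,-0.075,0,0],[0.45,0.035,-0.115,0,0],[0.45,0.047,-0.155,0,0],[0.45,0.059,-0.195,0,0],[0.45,0.07,-0.235,0,0],[0.45,0.083,-0.275,0,0],[0.45,0.095,-0.315,0,0]]]'
python3 -m pendant '[[[0.45,0.012,-0.04,0,0],[0.45,0.024,-0.08,0,0],[0.45,0.036,-0.12,0,0],[0.45,0.048,-0.16,0,0],[0.45,0.06,-0.2,0,0],[0.45,0.068,-0.226,0,0],[0.45,0.068,-0.228,0,0],[0.45,0.068,-0.228,0,0]]]'
python3 - <<'E'
from h import *
c=cam('wrist');P=cloud(c)
for yc in (-249,-318):
  m=(P[...,2]>150)&(P[...,2]<165)&(np.abs(P[...,0]-395)<60)&(np.abs(P[...,1]-yc)<30); print(m.sum(),np.nanmean(P[m],0),np.ptp(P[m],axis=0))
go(396.5,-248,133,np.pi+.087)
E
```

```text
t: 58.55
eef_pos: [444.1, -17.0, 267.6]
tcp_rot: [3.141, -0.0, -3.054]
ft_force: [0.8, -0.2, 0.3]
opening: 0.45
t: 59.35
eef_pos: [396.8, -248.8, 267.4]
tcp_rot: [3.141, -0.001, -3.056]
ft_force: [-0.1, -0.2, 0.5]
opening: 0.451
583 [ 395.38671954 -248.48606734  157.14864815] [27.76046592 27.32796367  9.34433612]
596 [ 401.28374437 -314.93016572  157.08961851] [27.67471986 27.00699733  9.39234116]
shift [3.000e-04 1.000e-04 1.345e-01] turn -0.0 | now [ 396.9 -248.2  267.5] yaw -3.055 F [-0.4  0.5  1. ] op 0.449 t 59.4
```

```bash
python3 -m pendant '[[[0.45,0,0,0.04,0],[0.45,0,0,0.08,0],[0.45,0,0,0.115,0],[0.45,0,0,0.134,0],[0.45,0,0,0.134,0],[0,0,0,0.134,0],[0,0,0,0.134,0],[0,0,0,0.134,0]]]'
python3 -m pendant '[[[0,0,0,0,0],[0,0,0,0,0],[0,0,0,-0.03,0],[0,0,0,-0.07,0],[0,0,0,-0.11,0],[0,0,0,-0.15,0],[0,0,0,-0.155,0],[0,0,0,-0.155,0]]]'
python3 - <<'E'
from h import *
go(440,232.5,288,np.pi+.087)
E
```

```text
t: 60.2
eef_pos: [397.6, -248.7, 135.1]
tcp_rot: [-3.14, 0.002, -3.054]
ft_force: [1.0, 2.3, 3.6]
opening: 0.289
t: 61.0
eef_pos: [397.0, -248.7, 289.9]
tcp_rot: [-3.14, 0.002, -3.054]
ft_force: [0.1, 0.6, -1.2]
opening: 0.29
shift [-0.0847  0.4756  0.0012] turn 0.0 | now [ 397.  -248.7  289.9] yaw -3.054 F [ 0.1  0.6 -1.2] op 0.29 t 61.0
```

```bash
python3 -m pendant '[[[0,-0.012,0.025,0,0],[0,-0.024,0.06,0,0],[0,-0.036,0.1,0,0],[0,-0.046,0.14,0,0],[0,-0.056,0.18,0,0],[0,-0.064,0.22,0,0],[0,-0.07,0.26,0,0],[0,-0.074,0.3,0,0]]]'
python3 -m pendant '[[[0,-0.004,0.04,0,0],[0,-0.007,0.08,0,0],[0,-0.01,0.12,0,0],[0,-0.011,0.155,0,0],[0,-0.011,0.173,0,0],[0,-0.011,0.1755,0,0],[0,-0.011,0.1755,0,0],[0,-0.011,0.1755,0,0]]]'
python3 - <<'E'
from h import *
go(440,232.5,160,np.pi+.087); c=save('wrist','w17')
P=cloud(c); print(P[200:264:8,320].round(0).tolist())
E
```

```text
t: 61.8
eef_pos: [444.0, 58.3, 287.3]
tcp_rot: [3.141, -0.003, -3.055]
ft_force: [0.3, -0.1, -1.0]
opening: 0.293
t: 62.6
eef_pos: [440.2, 231.6, 288.3]
tcp_rot: [-3.141, -0.001, -3.055]
ft_force: [-0.6, -0.2, -0.7]
opening: 0.285
shift [-0.      0.001   0.1283] turn -0.0 | now [440.2 231.6 288.3] yaw -3.055 F [-0.6 -0.2 -0.7] op 0.285 t 62.6
[[421.0, 231.0, 273.0], [425.0, 231.0, 278.0], [425.0, 231.0, 294.0], [425.0, 231.0, 310.0], [429.0, 231.0, 311.0], [435.0, 232.0, 310.0], [439.0, 232.0, 311.0], [444.0, 233.0, 311.0]]
```

```bash
python3 -m pendant '[[[0,0,0.001,0.03,0],[0,0,0.001,0.065,0],[0,0,0.001,0.095,0],[0,0,0.001,0.115,0],[0,0,0.001,0.122,0],[0,0,0.001,0.126,0],[0,0,0.001,0.129,0],[0,0,0.001,0.13,0]]]'
python3 -m pendant '[[[0,0,0,0,0],[0.2,0,0,0,0],[0.28,0,0,0,0],[0.32,0,0,0,0],[0.4,0,0,0,0],[0.45,0,0,0,0],[0.45,0,0,0,0],[0.45,0,0,0,0]]]'
python3 -m pendant '[[[0.45,0,0,-0.02,0],[0.45,0,0,-0.05,0],[0.45,0,0,-0.09,0],[0.45,0,0,-0.11,0],[0.45,0,0,-0.11,0],[0.45,0,0,-0.11,0],[0.45,0,0,-0.11,0],[0.45,0,0,-0.11,0]]]'
python3 -c "
from h import *
c=save('wrist','w18');P=cloud(c);x,y,z=P[...,0],P[...,1],P[...,2]
m=(z>172)&(z<190)&(np.hypot(x-440,y-232)<50); print('cap',m.sum(),P[m].mean(0),np.ptp(P[m],axis=0))
go(402.5,-315,267)"
```

```text
t: 63.45
eef_pos: [440.6, 233.4, 159.5]
tcp_rot: [3.141, 0.001, -3.055]
ft_force: [-0.2, 0.9, -0.9]
opening: 0.289
t: 64.25
eef_pos: [440.2, 233.5, 158.9]
tcp_rot: [3.142, 0.0, -3.054]
ft_force: [-0.2, -0.5, 0.1]
opening: 0.447
t: 65.05
eef_pos: [439.9, 233.3, 267.8]
tcp_rot: [-3.141, -0.002, -3.054]
ft_force: [0.9, -0.2, 1.4]
opening: 0.452
cap 688 [437.78353768 233.90776688 181.09140323] [27.62294668 27.95380495 11.3149538 ]
shift [ 0.0851 -0.543   0.0013] turn 0 | now [440.  233.4 268. ] yaw -3.054 F [-0.1  0.6  0.5] op 0.447 t 65.1
```

Bottle 1 is in place. Now bottle 2.

```bash
python3 -m pendant '[[[0.45,0.004,-0.035,0,0],[0.45,0.008,-0.075,0,0],[0.45,0.012,-0.115,0,0],[0.45,0.016,-0.155,0,0],[0.45,0.02,-0.195,0,0],[0.45,0.025,-0.235,0,0],[0.45,0.032,-0.275,0,0],[0.45,0.04,-0.315,0,0]]]'
python3 -m pendant '[[[0.45,0.01,-0.04,0,0],[0.45,0.02,-0.08,0,0],[0.45,0.03,-0.12,0,0],[0.45,0.037,-0.16,0,0],[0.45,0.043,-0.2,0,0],[0.45,0.045,-0.226,0,0],[0.45,0.045,-0.228,0,0],[0.45,0.045,-0.228,0,0]]]'
python3 - <<'E'
from h import *
c=cam('wrist');P=cloud(c)
for yc in (-318,):
  m=(P[...,2]>150)&(P[...,2]<165)&(np.abs(P[...,0]-395)<60)&(np.abs(P[...,1]-yc)<30); print(m.sum(),np.nanmean(P[m],0),np.ptp(P[m],axis=0))
go(402.5,-315,133,np.pi+.087)
E
```

```text
t: 65.9
eef_pos: [427.4, -85.4, 268.5]
tcp_rot: [3.141, -0.001, -3.054]
ft_force: [1.2, -0.9, 0.4]
opening: 0.452
t: 66.7
eef_pos: [402.6, -314.9, 268.1]
tcp_rot: [3.14, -0.001, -3.056]
ft_force: [-0.4, 0.5, -0.5]
opening: 0.448
580 [ 401.32931658 -315.82424216  157.1028858 ] [27.854913   27.51044996  8.5340185 ]
shift [ 1.000e-04 -9.000e-04  1.354e-01] turn 0.0 | now [ 402.6 -314.2  268.4] yaw -3.055 F [0.9 0.1 0.2] op 0.446 t 66.8
```

```bash
python3 -m pendant '[[[0.45,0,0,0.04,0],[0.45,0,0,0.08,0],[0.45,0,0,0.115,0],[0.45,0,0,0.135,0],[0.45,0,0,0.135,0],[0,0,0,0.135,0],[0,0,0,0.135,0],[0,0,0,0.135,0]]]'
python3 -m pendant '[[[0,0,0,0,0],[0,0,0,0,0],[0,0,0,-0.03,0],[0,0,0,-0.07,0],[0,0,0,-0.11,0],[0,0,0,-0.15,0],[0,0,0,-0.155,0],[0,0,0,-0.155,0]]]'
python3 - <<'E'
from h import *
go(513,161.5,288,np.pi+.087)
E
```

```text
t: 67.55
eef_pos: [403.4, -315.0, 135.3]
tcp_rot: [-3.14, 0.002, -3.054]
ft_force: [1.5, 0.1, 4.3]
opening: 0.288
t: 68.35
eef_pos: [402.8, -314.9, 289.9]
tcp_rot: [-3.14, 0.002, -3.054]
ft_force: [0.4, -0.1, -1.0]
opening: 0.288
shift [-0.1512  0.465   0.0013] turn 0.0 | now [ 402.8 -314.9  289.9] yaw -3.054 F [ 0.4 -0.1 -1. ] op 0.288 t 68.3
```

```bash
python3 -m pendant '[[[0,-0.008,0.025,0,0],[0,-0.02,0.06,0,0],[0,-0.034,0.1,0,0],[0,-0.047,0.14,0,0],[0,-0.06,0.18,0,0],[0,-0.073,0.22,0,0],[0,-0.086,0.26,0,0],[0,-0.099,0.3,0,0]]]'
python3 -m pendant '[[[0,-0.013,0.04,0,0],[0,-0.026,0.08,0,0],[0,-0.039,0.12,0,0],[0,-0.048,0.15,0,0],[0,-0.052,0.162,0,0],[0,-0.052,0.165,0,0],[0,-0.052,0.165,0,0],[0,-0.052,0.165,0,0]]]'
python3 - <<'E'
from h import *
go(513,161.5,160,np.pi+.087); c=save('wrist','w19')
P=cloud(c); print(P[200:264:8,320].round(0).tolist())
E
```

```text
t: 69.15
eef_pos: [474.8, -5.6, 287.4]
tcp_rot: [3.141, -0.002, -3.055]
ft_force: [1.0, -0.5, -0.2]
opening: 0.287
t: 69.95
eef_pos: [512.5, 160.3, 288.7]
tcp_rot: [-3.141, -0.0, -3.055]
ft_force: [0.2, -0.5, -0.6]
opening: 0.286
shift [-0.0006  0.0011  0.1287] turn -0.001 | now [512.5 160.3 288.7] yaw -3.055 F [ 0.2 -0.5 -0.6] op 0.286 t 70.0
[[493.0, 159.0, 272.0], [497.0, 160.0, 278.0], [498.0, 160.0, 293.0], [498.0, 160.0, 308.0], [502.0, 160.0, 310.0], [506.0, 160.0, 311.0], [512.0, 161.0, 310.0], [517.0, 161.0, 311.0]]
```

```bash
python3 -m pendant '[[[0,0,0.001,0.03,0],[0,0,0.001,0.065,0],[0,0,0.001,0.095,0],[0,0,0.001,0.115,0],[0,0,0.001,0.122,0],[0,0,0.001,0.126,0],[0,0,0.001,0.129,0],[0,0,0.001,0.13,0]]]'
python3 -m pendant '[[[0,0,0,0,0],[0.2,0,0,0,0],[0.28,0,0,0,0],[0.32,0,0,0,0],[0.4,0,0,0,0],[0.45,0,0,0,0],[0.45,0,0,0,0],[0.45,0,0,0,0]]]'
python3 -m pendant '[[[0.45,0,0,-0.02,0],[0.45,0,0,-0.05,0],[0.45,0,0,-0.09,0],[0.45,-0.04,0,-0.11,0],[0.45,-0.08,0,-0.11,0],[0.45,-0.12,0,-0.11,0],[0.45,-0.155,0,-0.11,0],[0.45,-0.155,0,-0.11,0]]]'
python3 -m pendant '[[[0.45,0,0,0,0],[0.45,0,0,0,0],[0.45,0,0,0,0],[0.45,0,0,0,0],[0.45,0,0,0,0],[0.45,0,0,0,0],[0.45,0,0,0,0],[0.45,0,0,0,0]]]'
python3 -c "
from h import *
c=save('wrist','w20');P=cloud(c);x,y,z=P[...,0],P[...,1],P[...,2]
for a in ((512,306),(440,232),(513,161)):
  m=(z>172)&(z<190)&(np.hypot(x-a[0],y-a[1])<40); print('cap',m.sum(),P[m].mean(0),np.ptp(P[m],axis=0))
m=(z>124)&(z<140)&(np.hypot(x-585,y-234)<40); print('knob',m.sum(),np.median(P[m],axis=0))
m=(z>126)&(z<136)&(y>100)&(y<185)&(x>560); print('post',m.sum(),np.median(P[m],axis=0),P[m].min(0),P[m].max(0))
go(593,152,112)"
```

```text
t: 70.8
eef_pos: [513.0, 162.4, 159.6]
tcp_rot: [3.141, 0.001, -3.055]
ft_force: [0.0, -0.6, -0.7]
opening: 0.285
t: 71.6
eef_pos: [512.7, 162.5, 158.9]
tcp_rot: [3.142, 0.0, -3.054]
ft_force: [-0.3, 0.0, 0.0]
opening: 0.446
t: 72.4
eef_pos: [669.9, 175.8, 267.3]
tcp_rot: [-3.142, -0.001, -3.055]
ft_force: [-0.0, 0.7, -0.2]
opening: 0.452
t: 73.2
eef_pos: [667.0, 176.0, 268.9]
tcp_rot: [3.142, -0.0, -3.054]
ft_force: [0.1, 0.2, -0.4]
opening: 0.452
cap 1169 [513.0053417  305.15214091 180.58613567] [27.61038603 27.8734609  11.92389841]<string>:5: RuntimeWarning: Mean of empty slice.
  ret = um.true_divide(
Traceback (most recent call last):
ValueError: zero-size array to reduction operation maximum which has no identity
```

View pics/w20.png

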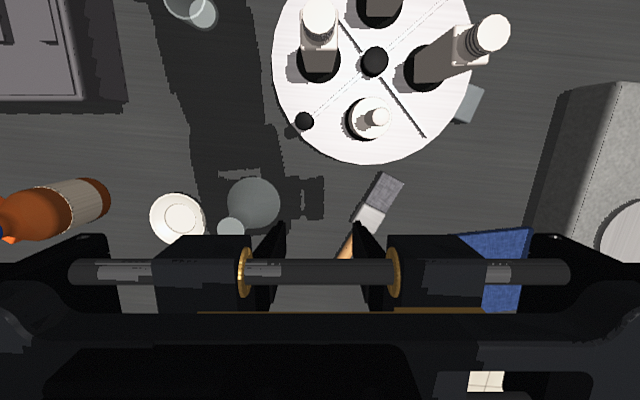

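The wrist view shows bottles 0 and 2 and the pot standing, with the post top at (304,121). Bottle 1's bay is cut off at the top of the image, so I'll check it with the top camera.

```bash
python3 -c "
from h import *
P=np.load('pics/w20.npz')['P'];x,y,z=P[...,0],P[...,1],P[...,2]
m=(z>172)&(z<190)&(np.hypot(x-513,y-161)<40); print('capC',m.sum(),P[m].mean(0))
m=(z>124)&(z<140)&(np.hypot(x-585,y-234)<40); print('knob',m.sum(),np.median(P[m],axis=0))
m=(z>126)&(z<136)&(y>100)&(y<185)&(x>560); print('post',m.sum(),np.median(P[m],axis=0),P[m].min(0),P[m].max(0))
c=save('top','t2');P=cloud(c);x,y,z=P[...,0],P[...,1],P[...,2]
for a in ((512,306),(440,232),(513,161)):
  m=(z>165)&(z<190)&(np.hypot(x-a[0],y-a[1])<40); print('cap',m.sum(),np.median(P[m],axis=0))
go(593,152,112)"
```

```text
capC 1063 [513.18102981 162.26030493 180.9393325 ]
knob 285 [583.77871619 233.15786331 131.22734721]
post 276 [594.93567873 153.17888097 131.23282746] [585.73624853 143.30100494 127.9245307 ] [604.53240053 162.5345344  133.5454315 ]
cap 0 [nan nan nan]
cap 0 [nan nan nan]
cap 87 [509.42658477 158.36482977 178.46783335]
shift [ 0.0759 -0.0174  0.1569] turn 0 | now [667.1 176.  268.9] yaw -3.054 F [-0.9  0.7  0.1] op 0.451 t 73.3
  return _methods._mean(a, axis=axis, dtype=dtype,
  ret = um.true_divide(
```

Post centre is at (595,153), which is 115 mm from the hub as stated. I'll turn the tool so the jaws open along the tangent, with one finger on each side of the post.

```bash
python3 -m pendant '[[[0.4,0.012,-0.003,0,0.1],[0.4,0.024,-0.006,0,0.22],[0.4,0.036,-0.009,0,0.34],[0.4,0.048,-0.012,0,0.46],[0.4,0.06,-0.015,0,0.58],[0.4,0.072,-0.0165,0,0.7],[0.4,0.074,-0.0165,0,0.82],[0.4,0.074,-0.0165,0,0.86]]]'
python3 -m pendant '[[[0.4,0,0,0,0],[0.4,0,0,0.03,0],[0.4,0,0,0.06,0],[0.4,0,0,0.08,0],[0.4,0,0,0.08,0],[0.4,0,0,0.08,0],[0.4,0,0,0.08,0],[0.4,0,0,0.08,0]]]'
python3 - <<'E'
from h import *
go(595,153,112,2.37)
c=cam('wrist');P=cloud(c);x,y,z=P[...,0],P[...,1],P[...,2]
m=(z>124)&(z<136)&(np.hypot(x-595,y-153)<20); print('post',m.sum(),np.median(P[m],axis=0) if m.sum() else '')
for a in ((512,306),(440,232),(513,161)):
  m=(z>172)&(z<190)&(np.hypot(x-a[0],y-a[1])<40); print('cap',m.sum(),P[m].mean(0) if m.sum() else '')
E
```

```text
t: 74.1
eef_pos: [594.5, 153.1, 269.3]
tcp_rot: [3.141, 0.0, 2.364]
ft_force: [-0.3, 0.1, -0.2]
opening: 0.399
t: 74.9
eef_pos: [595.3, 153.2, 190.2]
tcp_rot: [3.14, 0.001, 2.369]
ft_force: [0.1, -0.8, 0.3]
opening: 0.399
shift [ 0.0001 -0.0004  0.0782] turn -0.001 | now [595.3 153.2 190.2] yaw 2.369 F [ 0.1 -0.8  0.3] op 0.399 t 74.9
post 424 [593.87191134 153.56194044 131.21495382]
cap 0 
cap 0 
cap 1682 [511.80415047 162.85353956 181.03816794]
```

```bash
python3 -m pendant '[[[0.4,0,0,0.03,0],[0.4,0,0,0.06,0],[0.4,0,0,0.078,0],[0.4,0,0,0.078,0],[0.35,0,0,0.078,0],[0.3,0,0,0.078,0],[0.24,0,0,0.078,0],[0.24,0,0,0.078,0]]]'
python3 -m pendant '[[[0.24,0,0.004,0,-0.035],[0.24,0.0005,0.01,0,-0.087],[0.24,0.0014,0.018,0,-0.157],[0.24,0.003,0.026,0,-0.227],[0.24,0.005,0.0337,0,-0.297],[0.24,0.0077,0.0413,0,-0.367],[0.24,0.0108,0.0487,0,-0.436],[0.24,0.0135,0.0541,0,-0.489]]]'
python3 - <<'E'
from h import *
s=env.state(); e=s['eef_pos'];v=e[:2]-[512.4,233.5]; print('ang',np.degrees(np.arctan2(v[1],v[0])),np.hypot(*v),s['ft_force'],s['tcp_rot'][2],s['opening'],e)
c=cam('wrist');P=cloud(c);x,y,z=P[...,0],P[...,1],P[...,2]
m=(z>172)&(z<190)&(np.hypot(x-512,y-233)<140)&(np.hypot(x-e[0],y-e[1])>50); print(m.sum(),P[m].mean(0))
E
```

```text
t: 75.75
eef_pos: [595.1, 153.2, 111.8]
tcp_rot: [3.14, 0.001, 2.369]
ft_force: [-0.1, -0.5, -0.9]
opening: 0.247
t: 76.55
eef_pos: [623.1, 201.5, 111.4]
tcp_rot: [-3.142, 0.0, 2.861]
ft_force: [-1.6, -1.7, 1.2]
opening: 0.24
ang -16.137344249601377 115.2258243458971 [-1.58833101 -1.66898218  1.16690573] 2.8606781344793712 0.2403072482987582 [623.08571968 201.47404092 111.38704859]
5469 [544.51619959 171.20618809 180.86990704]
```

```bash
python3 -m pendant '[[[0.24,0.0003,0.008,0,-0.07],[0.24,0.0011,0.016,0,-0.14],[0.24,0.0025,0.024,0,-0.209],[0.24,0.0045,0.0318,0,-0.279],[0.24,0.007,0.0394,0,-0.349],[0.24,0.01,0.0469,0,-0.419],[0.24,0.0135,0.0541,0,-0.489],[0.24,0.0154,0.0577,0,-0.524]]]'
python3 - <<'E'
from h import *
s=env.state(); e=s['eef_pos'];v=e[:2]-[512.4,233.5]; print('ang',np.degrees(np.arctan2(v[1],v[0])),np.hypot(*v),s['ft_force'],s['tcp_rot'][2],s['opening'],e)
E
```

```text
t: 77.4
eef_pos: [624.2, 261.2, 111.3]
tcp_rot: [-3.142, 0.0, -2.9]
ft_force: [-1.4, -0.6, 0.6]
opening: 0.242
ang 13.922788999144096 115.22561410587394 [-1.39738345 -0.55343636  0.58321219] -2.8997946443501985 0.2420671657918391 [624.24038417 261.22490965 111.2702759 ]
```

```bash
python3 -m pendant '[[[0.24,0.0001,0.004,0,-0.035],[0.24,0.0003,0.008,0,-0.07],[0.24,0.0006,0.012,0,-0.105],[0.24,0.0011,0.016,0,-0.14],[0.24,0.0018,0.02,0,-0.175],[0.24,0.0025,0.024,0,-0.209],[0.24,0.0034,0.0279,0,-0.244],[0.24,0.0045,0.0318,0,-0.279]]]'
python3 - <<'E'
from h import *
s=env.state(); e=s['eef_pos'];v=e[:2]-[512.4,233.5]; print('ang',np.degrees(np.arctan2(v[1],v[0])),np.hypot(*v),s['ft_force'],s['tcp_rot'][2],s['opening'],e)
E
python3 -m pendant '[[[0.24,0.0001,0.003,0,-0.026],[0.24,0.0002,0.006,0,-0.052],[0.24,0.0004,0.009,0,-0.078],[0.24,0.0006,0.012,0,-0.104],[0.24,0.001,0.015,0,-0.13],[0.24,0.001,0.015,0,-0.13],[0.24,0.001,0.015,0,-0.13],[0.24,0.001,0.015,0,-0.13]]]'
python3 - <<'E'
from h import *
s=env.state(); e=s['eef_pos'];v=e[:2]-[512.4,233.5]; print('ang',np.degrees(np.arctan2(v[1],v[0])),np.hypot(*v),s['ft_force'],s['tcp_rot'][2],s['opening'],e)
E
```

```text
t: 78.2
eef_pos: [612.3, 291.1, 111.0]
tcp_rot: [3.142, 0.0, -2.62]
ft_force: [1.4, -0.6, 0.6]
opening: 0.239
ang 29.987821856544045 115.33625020741482 [ 1.4370399  -0.62390642  0.57859564] -2.6195539090578444 0.23935780476543653 [612.29637769 291.14689356 110.956582  ]
t: 79.0
eef_pos: [609.2, 294.3, 110.9]
tcp_rot: [-3.129, -0.001, -2.492]
ft_force: [26.6, -52.5, -2.2]
opening: 0.244
ang 32.15028085880297 114.28497981782358 [ 26.56944192 -52.4637366   -2.15909601] -2.4923977661955274 0.24424708313172125 [609.15997903 294.31581266 110.85572292]
```

The stop came at a post angle of 32° (76° of travel), with 59 N against it. I'll relieve the load, open, lift and check.

```bash
python3 -m pendant '[[[0.24,0,-0.006,0,0],[0.24,0,-0.011,0,0],[0.24,0,-0.011,0,0],[0.35,0,-0.011,0,0],[0.4,0,-0.011,0,0],[0.4,0,-0.011,0,0],[0.4,0,-0.011,-0.03,0],[0.4,0,-0.011,-0.07,0]]]'
python3 -m pendant '[[[0.4,0,0,-0.04,0],[0.4,0,0,-0.08,0],[0.4,0,0,-0.1,0],[0.4,-0.05,0,-0.1,0],[0.4,-0.1,0,-0.1,0],[0.4,-0.1,0,-0.1,0],[0.4,-0.1,0,-0.1,0],[0.4,-0.1,0,-0.1,0]]]'
python3 - <<'E'
from h import *
go(0,0,0)
c=save('wrist','w21');P=cloud(c);x,y,z=P[...,0],P[...,1],P[...,2]; H=np.array([512.4,233.5])
m=((z>172)&(z<190)&(np.hypot(x-H[0],y-H[1])<140)).astype(np.uint8); n,l,st,_=cv2.connectedComponentsWithStats(m)
def rp(p): v=p[:2]-H; return np.hypot(*v).round(1),np.degrees(np.arctan2(v[1],v[0])).round(1)
for i in range(1,n):
    if st[i,4]>100: p=P[l==i].mean(0); print('cap',st[i],p.round(1),rp(p))
m=(z>124)&(z<140)&(np.hypot(x-H[0],y-H[1])<140); m=m.astype(np.uint8); n,l,st,_=cv2.connectedComponentsWithStats(m)
for i in range(1,n):
    if st[i,4]>60: p=np.median(P[l==i],axis=0); print('130mm',st[i],p.round(1),rp(p))
E
```

```text
t: 79.8
eef_pos: [609.6, 294.7, 179.9]
tcp_rot: [3.14, -0.004, -2.492]
ft_force: [0.2, -0.0, 0.0]
opening: 0.402
t: 80.6
eef_pos: [689.6, 354.9, 281.1]
tcp_rot: [3.141, -0.0, -2.492]
ft_force: [-1.2, 0.3, 0.4]
opening: 0.398
shift [0.7637 0.1344 0.2814] turn 0 | now [689.6 354.9 281.1] yaw -2.492 F [-1.2  0.3  0.4] op 0.398 t 80.6
cap [248   0  34  24 641] [586.1 218.7 180.6] (np.float64(75.1), np.float64(-11.3))
130mm [250  21  48  29 187] [587.9 231.3 132. ] (np.float64(75.5), np.float64(-1.6))
130mm [362  26  20  23 331] [532.1 302.2 131.1] (np.float64(71.5), np.float64(74.0))
130mm [308  88  18  19 275] [612.2 292.7 131.2] (np.float64(116.0), np.float64(30.7))
```

View pics/w21.png

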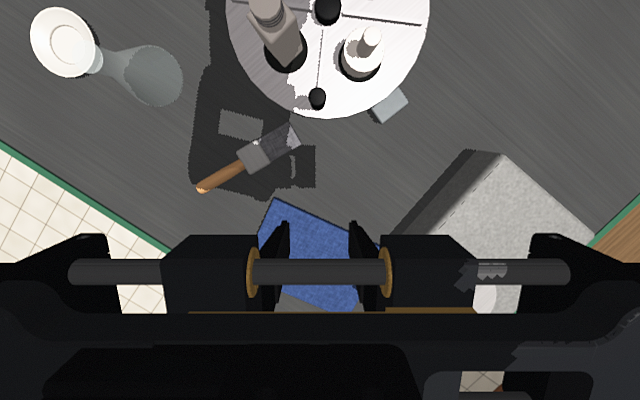

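The pot and bottles are standing. The post reads 30.7° against 32° when pressed, so I'll press it home once more and open the jaws at the stop without backing off first.

```bash
python3 -m pendant '[[[0.4,0.05,0,0,0],[0.4,0.1,0,0,0],[0.4,0.1,0,0.02,0],[0.4,0.1,0,0.06,0],[0.4,0.1,0,0.1,0],[0.4,0.1,0,0.1,0],[0.4,0.1,0,0.1,0],[0.4,0.1,0,0.1,0]]]'
python3 - <<'E'
from h import *
go(609.6,294.7,112)
c=cam('wrist');P=cloud(c);x,y,z=P[...,0],P[...,1],P[...,2]
m=(z>124)&(z<140)&(np.hypot(x-611,y-294)<25); print(m.sum(),np.median(P[m],axis=0) if m.sum() else '')
E
```

```text
t: 81.45
eef_pos: [611.5, 294.8, 183.8]
tcp_rot: [-3.141, 0.004, -2.492]
ft_force: [0.5, -0.5, -0.2]
opening: 0.398
shift [0.0018 0.0012 0.0718] turn 0 | now [611.5 294.8 183.8] yaw -2.492 F [ 0.5 -0.5 -0.2] op 0.398 t 81.5
445 [610.71938809 291.67782365 131.18337701]
```

```bash
python3 -m pendant '[[[0.4,0,0,0.03,0],[0.4,0,0,0.06,0],[0.4,0,0,0.072,0],[0.4,0,0,0.072,0],[0.35,0,0,0.072,0],[0.3,0,0,0.072,0],[0.25,0,0,0.072,0],[0.25,0,0,0.072,0]]]'
python3 - <<'E'
from h import *
go(609.6,294.7,112)
E
python3 -m pendant '[[[0.25,0,0.001,0,0],[0.25,0,0.002,0,0],[0.25,0,0.003,0,0],[0.25,0,0.004,0,0],[0.25,0,0.005,0,0],[0.25,0,0.006,0,0],[0.25,0,0.006,0,0],[0.25,0,0.006,0,0]]]'
python3 - <<'E'
from h import *
go(609.6,294.7,112)
E
```

```text
t: 82.3
eef_pos: [610.9, 294.7, 109.8]
tcp_rot: [-3.141, 0.001, -2.492]
ft_force: [0.4, -0.2, 0.1]
opening: 0.257
shift [ 0.001   0.0008 -0.0022] turn 0 | now [610.9 294.7 109.8] yaw -2.492 F [ 0.4 -0.2  0.1] op 0.257 t 82.3
t: 83.1
eef_pos: [610.5, 295.3, 109.5]
tcp_rot: [-3.135, 0.002, -2.493]
ft_force: [15.8, -23.8, 0.0]
opening: 0.249
shift [ 0.001   0.     -0.0025] turn 0 | now [610.5 295.3 109.5] yaw -2.493 F [ 15.8 -23.8   0. ] op 0.249 t 83.1
```

It met the hard stop after less than 1 mm (28 N), so the disc is home. Opening and retreating.

```bash
python3 -m pendant '[[[0.3,0,0,0,0],[0.35,0,0,0,0],[0.4,0,0,0,0],[0.4,0,-0.002,0,0],[0.4,0,-0.004,0,0],[0.4,0,-0.004,-0.03,0],[0.4,0,-0.004,-0.07,0],[0.4,0,-0.004,-0.11,0]]]'
python3 -m pendant '[[[0.4,-0.01,-0.02,-0.04,0],[0.4,-0.02,-0.06,-0.07,0],[0.4,-0.03,-0.1,-0.07,0],[0.4,-0.04,-0.14,-0.07,0],[0.4,-0.04,-0.18,-0.07,0],[0.4,-0.04,-0.22,-0.07,0],[0.4,-0.04,-0.26,-0.07,0],[0.4,-0.04,-0.3,-0.07,0]]]'
python3 -m pendant '[[[0.4,0,-0.04,0,0],[0.4,0,-0.08,0,0],[0.4,0,-0.12,0,0],[0.4,0,-0.14,0,0],[0.4,0,-0.14,0,0],[0.4,0,-0.14,0,0],[0.4,0,-0.14,0,0],[0.4,0,-0.14,0,0]]]'
python3 - <<'E'
from h import *
go(0,0,0)
c=save('top','t3');P=cloud(c);x,y,z=P[...,0],P[...,1],P[...,2]; H=np.array([510,231.5])
for lo,hi in ((165,192),(118,140)):
  m=((z>lo)&(z<hi)&(np.hypot(x-H[0],y-H[1])<150)).astype(np.uint8); n,l,st,_=cv2.connectedComponentsWithStats(m)
  for i in range(1,n):
    if st[i,4]>10: p=np.median(P[l==i],axis=0); v=p[:2]-H; print(lo,st[i,4],p.round(1),np.hypot(*v).round(1),np.degrees(np.arctan2(v[1],v[0])).round(1))
a=c['image'][130:250,150:300]; b=env.read_camera('scene')['image'][200:400,260:480]
cv2.imwrite('pics/fin.png',np.hstack([cv2.resize(a,(500,400),interpolation=cv2.INTER_CUBIC)[:, :400],cv2.resize(b,(400,400))]))
E
```

```text
t: 83.9
eef_pos: [609.1, 296.2, 219.9]
tcp_rot: [3.141, -0.001, -2.492]
ft_force: [0.6, 0.1, 0.7]
opening: 0.397
t: 84.7
eef_pos: [823.4, 80.2, 288.8]
tcp_rot: [3.141, -0.0, -2.492]
ft_force: [0.2, 1.9, 0.9]
opening: 0.4
t: 85.5
eef_pos: [907.0, -28.6, 290.1]
tcp_rot: [-3.141, 0.001, -2.491]
ft_force: [0.6, 0.1, -0.2]
opening: 0.398
shift [0.7045 0.5723 0.2893] turn 0 | now [907.  -28.6 290.1] yaw -2.491 F [ 0.6  0.1 -0.2] op 0.398 t 85.5
165 21 [486.8 151.  177.2] 83.7 -106.1
118 20 [484.2 143.6 128.5] 91.6 -106.3
```

```bash
cat > chk.py <<'E'
import sys
from h import *
H=np.array([512.4,233.5])
for nm in sys.argv[1:]:
  c=cam(nm);P=cloud(c);x,y,z=P[...,0],P[...,1],P[...,2]
  for lo,hi in ((168,192),(120,140)):
    m=((z>lo)&(z<hi)&(np.hypot(x-H[0],y-H[1])<140)).astype(np.uint8); n,l,st,_=cv2.connectedComponentsWithStats(m)
    for i in range(1,n):
      if st[i,4]>15: p=P[l==i]; q=(p.max(0)+p.min(0))/2; v=q[:2]-H; print(nm,lo,st[i,4],q.round(1),np.ptp(p,axis=0).round(0),np.hypot(*v).round(1),np.degrees(np.arctan2(v[1],v[0])).round(1))
E
python3 chk.py scene; python3 -c "
from h import *
go(700,200,350)"
```

```text
scene 168 117 [493.9 165.4 175.1] [28. 28. 13.] 70.5 -105.2
scene 168 133 [441.7 254.1 174.8] [28. 29. 14.] 73.7 163.8
scene 168 140 [581.3 216.4 175.4] [28. 29. 14.] 71.0 -14.0
scene 120 119 [497.2 164.8 130. ] [35. 42. 20.] 70.3 -102.5
scene 120 130 [442.8 253.6 130. ] [37. 40. 20.] 72.5 163.9
scene 120 119 [583.9 216.8 130. ] [36. 40. 20.] 73.4 -13.1
scene 120 71 [529.3 304.8 126.3] [21. 19. 12.] 73.3 76.7
scene 120 82 [611.  295.1 125.6] [19. 18. 11.] 116.3 32.0
shift [ 0.0261  0.3078 -0.0603] turn 0 | now [907.1 -29.2 289.8] yaw -2.491 F [ 0.3 -0.3  1.1] op 0.4 t 85.7
```

```bash
python3 -c "
from h import *
print(env.job_done())"
```

```text
the job is handed in; nothing more can be done
None
```

The job is handed in at about 86 s, with all three bottles and the pot standing in their own bays and the turntable at its detent stop. The hand-in reports no verdict, so this rests on my own checks.

- **Tipping:** I pivoted each bottle upright in the tub by holding its cap in a slackened grip. Bottle 2 slipped out once and fell back into its lane, so I measured it again and repeated it. All three stood free together before any left the tub.
- **Loading:** The pot had been knocked about 45 mm aside during the tipping, so I measured it again before picking it up. I loaded it first, then the three bottles.
- **Turning:** I turned the table by its post until it stopped. The post read 1–2° back after I first let go, so I pressed it again. It moved less than 1 mm and met about 28 N; I then opened the jaws at the stop.
- **Stop angle:** The disc turned about 76°. I could not read its angle directly, so that it is home rests on the firm stop. It fits a start angle near 0.24 rad.
- **Final check:** By the scene camera's depth, the caps and the pot's knob are 70–74 mm from the axis, against 72 mm nominal. Each is within about 4° of its bay's direction. The bottles are upright and the post is at 32°.
- **Not checked:** The top camera's view was blocked by the arm, and the last picture could not be viewed because I had reached the limit of 16. I did not measure the beaker, flask, reagent, dish and brush again at the end; nothing was moved near them.

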